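Change a dust extractor's bayonet filter cap, clip its nozzles away, test it

ROBOT

A 6-joint arm with a two-finger parallel gripper is mounted at the origin on a cart in front of the work surface, level with it; the furniture and walls round the work are solid. World frame = base frame: x ahead of the robot, y to its left, z up, the work surface at z = 0. Lengths are in m, angles in rad, forces in N, time in s.
With the tool pointing down it reaches from about 0.25 to 0.725 m from the base axis. Payload 4 kg.
Tool frame: the origin (TCP) lies on the centre line of the jaws, within the pads' length; the fingertips stand 17 mm ahead of it and the grasp point (between the pads) lies 2 mm behind it; z points along the fingers, x is the direction in which the jaws open and shut, and the axes are right-handed (so a half turn about z gives the same grasp; the last joint's range is limited). The gripper opens to 85 mm and grips with 20 to 120 N. Pads are 22 mm wide; open, the fingers measure 114 mm over their backs; the gripper's body (76 mm by 85 mm) begins 54 mm behind the grasp point. The pads swing forward as they close: fully open they stand 13 mm farther back than shut.
Start: joints at [1.3, 0.241, 0.005, 1.335, 0, 1.571], TCP at [0.134, 0.482, 0.248] pointing down, gripper open.
Joint ranges: [-2.72, 2.72], [-1.05, 1.87], [-1.09, 1.28], [-1.99, 2.15], [-1.42, 1.44], [-3.14, 3.14]. Speed limits (rad/s): [2.79, 2.79, 3.14, 3.14, 3.14, 3.14].

INTERFACE

Orientations are given as a unit quaternion [x, y, z, w].
In Python, from workcell import bot gives the robot as it stands.
- The arm moves only by the tool jog_arm, never from a script. Its arguments are lists of equal length, an entry for each row: "jaw": the closure, from 0 (fully open) to 1 (shut); "linear": the shift along the tool's x, y, z in m, a list of three; "delta_rot": the turn, a rotation vector about the tool's x, y, z in degrees, a list of three. A call has exactly 8 rows; each row is the pose to reach, as a shift and turn from the pose commanded when the call began, along the tool's axes at that moment; what a row does not reach only later rows make up. A row lasts 1/12 s, in which the tool goes at most 41.7 mm and 7.16 degrees, less where a joint would pass 70% of its speed; a pose out of reach is approached as far as the arm can. A call with a gripper value outside its range is refused whole. The fingers move at their own pace and stop on an object; the grip force is fixed at half the most. Time passes only in rows, so rows that repeat a pose let the fingers close, or fill a call up. It gives the time, the measured TCP pose, the force and the opening at its end, in the units of the state.
- bot.get_obs(): the state, without advancing time (a new reading comes with each control period).
- bot.camera(name): name is "scene" or "top"; returns (picture, depth): 384x512x3 uint8, red, green, blue; 384x512 float32, m along the optical axis (not along the pixel's ray), 0 where there is no reading.
- bot.calibration(name): a dict with "fovy" (degrees; the focal length in pixels is half the picture's height over the tangent of half this angle, whatever the lens; pixels are square), "cx", "cy" (the principal point, pixels), "k1" (the pictures are not rectified: a ray, as slopes to the right and down, at radius r is drawn at 1 + k1 r^2 times it, then the intrinsics apply), "origin" and "orientation" of the camera in the world. Camera axes: x right, y down, z forward; pixel columns grow to the right and rows downward; lengths in m; the calibration is good to about 2 mm. A picture is of the moment at which its call begins. calibration takes no time and is no camera call.
- bot.job_done(): hands the job in, once; it reports no verdict.
The state is a dict: "clock": time; "joint_pos": joint angles; "joint_vel": joint speeds; "tau": joint torques, N m; "eef_pos": TCP position; "tool_rot": TCP orientation; "ft_force": force on the tool from outside, world axes, zero at the start; "ft_torque": the same for the moment, N m; "grip_width": finger opening in m.
Only numpy, scipy, OpenCV 4.12 (cv2) and the standard library are available. Lean on these libraries where they do the work, as an engineer would, in place of code of your own. Each camera call takes 0.05 s, during which the arm holds its last target.

TASK

Change the dust extractor's filter: press, turn and lift the grey-brown spent cap out of its socket and leave it in the white dish, then lock the blue fresh cap in its place (press down, quarter turn clockwise, let it spring up) and let go. Click every suction nozzle on the table fully down into its own clip of the rail: the clips take the four lengths in order, the shortest at the white end block, each marked with its nozzle's colour (the clip of a missing nozzle stays empty). Only when all that is done, press the yellow pedal down to its stop for half a second and let it go; never press the pedal without the fresh cap locked, and leave the two pots and the tape roll alone.

Things in the scene. Friction and masses are not known exactly. Their poses are not given: they have to be found in the camera images.
- extractor: Bench dust extractor, fixed: grey base 130x130x18 mm, on its middle a round white bayonet socket (84 mm outside, rim 55 mm above the table; green dots on the rim along +x and -x, red dots along +y and -y); a white motor box 74 mm high lies 70 to 132 mm towards -x. Origin: on the socket's vertical axis, at table height.
- socket_entry (a point): Green dot at the +x side of the socket's rim, 37 mm from its axis. Here and opposite are the entry slots for a cap's lugs (17 mm wide, 64 mm across both; bore 45 mm). A cap set in stands on a sprung plate, its origin 40 mm above the table; the plate pushes up with 4 N, plus 0.5 N per mm, and bottoms when the cap's origin is at 29 mm.
- socket_locked (a point): Red dot at the +y side of the socket's rim. To lock: wing along the green dots, press until the cap's origin is 30 to 31.5 mm above the table (9 N), turn a quarter turn clockwise (from above; a stop follows 0.1 rad beyond), let it rise 5 mm: locked, origin 36 mm up, lugs in notches 4 mm deep. Unlock: press as far, turn a quarter anticlockwise to the stop, lift.
- fresh_cap: Fresh filter cap, blue, 120 g, upright on the table. Origin: centre of its underside, z up. Black plug 40 mm dia, 0 to 27 mm high; two steel lugs along x at 8 to 13 mm (58 mm over both, 10 mm wide); flange 60 mm dia at 27 to 33 mm; on top the wing to grip, 46 mm long along x (in line with the lugs), 14 mm thick along y, 33 to 65 mm high. Half-turn symmetric.
- spent_cap: Spent filter cap, dusty grey-brown, same shape and frame as the fresh cap. It starts locked in the extractor's socket: origin 36 mm above the table, wing along the extractor's y axis.
- dish: Shallow white dish, 123 mm dia, 22 mm high, fixed to the table. Origin: centre of its underside. Its flat inner floor is 6 mm up and about 56 mm dia; the sides slope up to the rim.
- rail: Nozzle rail, fixed, 84 x 230 mm base, 8 mm thick at the middle. Origin: centre of its underside; y runs along the rail; a white end block closes its -y end, a black one its +y end. Four clips hold nozzles lying along the rail's x axis; each clip is a pair of sprung steel jaws at both x = -27 mm and x = +27 mm (the 44 mm between them is free for fingers above the 8 mm base).
- clip_1 (a point): Clip 1 of 4, counted from the white end block (55 mm apart), for the 80 mm nozzle, marked by red tabs: the point where the middle of a clipped nozzle's axis lies, 45 mm above the table. Frame as the rail's. Laid on the jaws, a nozzle stands 12 mm higher; pressed down with 5 to 12 N it clicks down onto its rests.
- clip_2 (a point): Clip 2 of 4, counted from the white end block (55 mm apart), for the 100 mm nozzle, marked by yellow tabs: the point where the middle of a clipped nozzle's axis lies, 45 mm above the table. Frame as the rail's. Works as clip_1.
- clip_3 (a point): Clip 3 of 4, counted from the white end block (55 mm apart), for the 120 mm nozzle, marked by green tabs: the point where the middle of a clipped nozzle's axis lies, 45 mm above the table. Frame as the rail's. Works as clip_1.
- clip_4 (a point): Clip 4 of 4, counted from the white end block (55 mm apart), for the 140 mm nozzle, marked by blue tabs: the point where the middle of a clipped nozzle's axis lies, 45 mm above the table. Frame as the rail's. Works as clip_1.
- nozzle_80: Suction nozzle, 80 mm long: aluminium tube 10 mm dia with a red square grip 18x18 mm, 28 mm long, at its middle; 40 g. Origin: its centre, on the axis; x along the tube; either end may point either way. Lies on the table on its grip, axis 9 mm up. May be absent.
- nozzle_100: Suction nozzle, 100 mm long: aluminium tube 10 mm dia with a yellow square grip 18x18 mm, 28 mm long, at its middle; 40 g. Origin: its centre, on the axis; x along the tube; either end may point either way. Lies on the table on its grip, axis 9 mm up. May be absent.
- nozzle_120: Suction nozzle, 120 mm long: aluminium tube 10 mm dia with a green square grip 18x18 mm, 28 mm long, at its middle; 40 g. Origin: its centre, on the axis; x along the tube; either end may point either way. Lies on the table on its grip, axis 9 mm up. May be absent.
- nozzle_140: Suction nozzle, 140 mm long: aluminium tube 10 mm dia with a blue square grip 18x18 mm, 28 mm long, at its middle; 40 g. Origin: its centre, on the axis; x along the tube; either end may point either way. Lies on the table on its grip, axis 9 mm up. May be absent.
- pedal_base: Spring pedal's base, fixed, steel, 112x70 mm, 8 mm thick. Origin: centre of its underside; the yellow pedal is hinged at its +x end (hinge line along y at x = +45 mm, 20 mm up) and rises towards -x.
- pedal_pad (a point): Middle of the black rubber pad (40x46 mm) on top of the pedal, where to press: 72 mm from the hinge line; 45 mm above the table at rest, and 28 mm when the pedal is at its stop.
- pedal (a joint): Pedal angle, rad: 0 at rest (raised), 0.24 at its stop; springs back when released. About 4 N on the pad starts it, 8 N holds it at the stop.
- pot_tall: Bystander: small white sample pot, 32 mm dia, 62 mm high, loose. Origin: centre of its underside.
- pot_wide: Bystander: small white sample pot, 38 mm dia, 58 mm high, loose. Origin: centre of its underside.
- tape_roll: Bystander: roll of paper tape, 62 mm dia, 48 mm high, loose. Origin: centre of its underside.
There are look-alikes about, which are no part of the job. What is shaped like the spent_cap but turquoise is not meant.

How it is judged:
By the outcome, as a careful person would: the job done as asked, in the order asked, and still so for the second after the job is handed in, with the robot touching nothing.
Of nozzle_80, nozzle_100, nozzle_120, nozzle_140 only 3 to 4 are there at a start; the rules pass over those that are not, and their reading is None.
At some moment in a run one of nozzle_80, nozzle_100, nozzle_120, nozzle_140 may be knocked a few centimetres aside while the robot is not near it.
It also fails if it takes over 210 s, if anything falls off the work surface, if the arm or the gripper's body presses on something with over 40 N, if the wrist force passes 120 N, or if a joint passes its speed limit or range.

## Working session

There is one attempt and no reset: what is moved stays moved. The work goes in short steps, Python scripts to look and compute and a tool call to move; the robot and the scene stay as the last step left them, time stands still between calls to the robot, and variables do not carry over. Pictures are saved under pics/ and viewed, and the job is handed in when it is done.

Besides the shell and the picture viewer there is one more tool, called after "Emit:" as name(argument=value, ...) on one line, values as JSON. jog_arm: Moves the arm, as the interface text tells. Its arguments: {"type":"object","properties":{"jaw":{"type":"array","items":{"type":"number"}},"linear":{"type":"array","items":{"type":"array","items":{"type":"number"}}},"delta_rot":{"type":"array","items":{"type":"array","items":{"type":"number"}}}},"required":["jaw","linear","delta_rot"]}

```bash
mkdir -p pics; ls; cat > h.py <<'E'
import numpy as np, cv2
from scipy.spatial.transform import Rotation as R
from workcell import bot
def cal(n):
    c=bot.calibration(n); f=192/np.tan(np.radians(c['fovy'])/2)
    K=np.array([[f,0,c['cx']],[0,f,c['cy']],[0,0,1.]]); D=np.array([c['k1'],0,0,0.])
    return c,K,D,R.from_quat(c['orientation']).as_matrix(),np.array(c['origin'])
def ray(n,uv):
    c,K,D,M,o=cal(n)
    p=cv2.undistortPoints(np.array(uv,float).reshape(-1,1,2),K,D).reshape(-1,2)
    d=np.c_[p,np.ones(len(p))]@M.T
    return o,d
def onplane(n,uv,z):
    o,d=ray(n,uv); t=(z-o[2])/d[:,2]
    return o+d*t[:,None]
def proj(n,P):
    c,K,D,M,o=cal(n)
    q=(np.array(P,float).reshape(-1,3)-o)@M
    return cv2.projectPoints(q,np.zeros(3),np.zeros(3),K,D)[0].reshape(-1,2)
def cloud(n,dep):
    h,w=dep.shape; v,u=np.mgrid[:h,:w]
    o,d=ray(n,np.c_[u.ravel(),v.ravel()])
    return (o+d*dep.ravel()[:,None]).reshape(h,w,3)
def save(n,im): cv2.imwrite('pics/'+n,im[...,::-1])
E
python3 - <<'E'
from h import *
for n in('scene','top'):
    im,d=bot.camera(n); save(n+'0.png',im); np.savez(n+'0.npz',im=im,d=d); print(n,bot.calibration(n))
print(bot.get_obs())
E
```

```text
pics
scene {'fovy': 44.30825338023377, 'cx': 260.0552470882054, 'cy': 193.20780728090605, 'k1': -0.16321181448620198, 'origin': array([-0.38344415,  1.00122984,  0.95530471]), 'orientation': array([-0.29847312,  0.82422406, -0.44764264,  0.17659153])}
top {'fovy': 55.69284870805395, 'cx': 257.0842100263432, 'cy': 190.62702639477726, 'k1': 0.018893919045034582, 'origin': array([ 0.311092  , -0.08197559,  1.28566487]), 'orientation': array([ 0.7336162 , -0.6720924 ,  0.06981632, -0.07228258])}
{'clock': 0.1, 'joint_pos': array([1.30002267e+00, 2.41342020e-01, 3.81426433e-03, 1.33520979e+00,
       1.84169817e-05, 1.57080719e+00]), 'joint_vel': array([ 0.0003486 , -0.00084222,  0.00260941, -0.00099996, -0.00161598,
        0.00061015]), 'tau': array([ 7.18717201e-04, -3.73136544e+01,  2.53010255e+01,  1.08736666e-02,
        4.29325542e-05,  7.70455188e-06]), 'eef_pos': array([0.13358399, 0.48124528, 0.24748272]), 'tool_rot': array([ 7.96079856e-01,  6.05190814e-01, -7.78249571e-04,  5.80081958e-04]), 'ft_force': array([0.23846512, 0.458377  , 0.41494229]), 'ft_torque': array([ 0.05048794,  0.01181421, -0.00264634]), 'grip_width': 0.08524649794051947}
```

View pics/scene0.png

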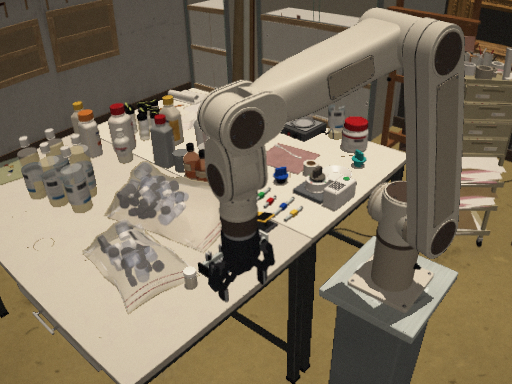

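View pics/top0.png

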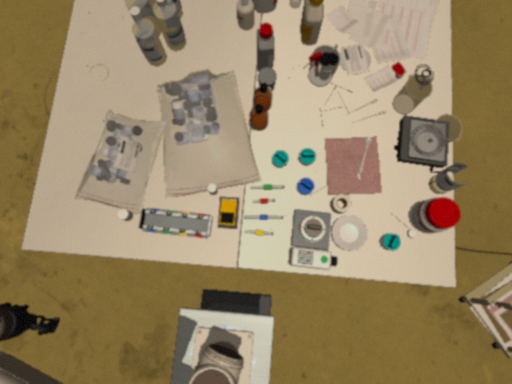

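The top view shows everything: rail (175,222), pedal (228,212), nozzles (265,187), (262,201), (263,217) and (258,232), blue cap (305,186), extractor (310,230) and dish (349,233). There are turquoise look-alikes at (280,159), (307,156) and (390,241). I'll zoom in next.

```bash
python3 - <<'E'
from h import *
im=np.load('top0.npz')['im']
save('top0a.png',cv2.resize(im[140:280,110:260],None,fx=5,fy=4.2,interpolation=cv2.INTER_CUBIC)[:, :])
save('top0b.png',cv2.resize(im[140:275,235:405],None,fx=4.4,fy=4.4,interpolation=cv2.INTER_CUBIC))
im=np.load('scene0.npz')['im']
save('scene0a.png',cv2.resize(im[100:250,230:390],None,fx=4,fy=4,interpolation=cv2.INTER_CUBIC))
print(onplane('top',[[24,248],[240,265],[455,285],[305,186],[349,233]],0))
E
```

```text
[[ 0.30034928  0.71957534  0.        ]
 [ 0.30600356 -0.02985605  0.        ]
 [ 0.30463921 -0.76804162  0.        ]
 [ 0.60528681 -0.23730992  0.        ]
 [ 0.44957578 -0.40205323  0.        ]]
```

View pics/top0a.png

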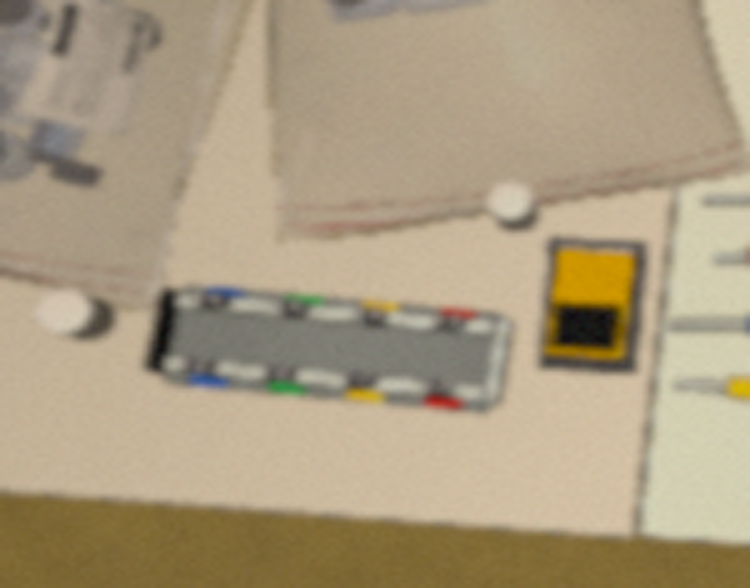

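View pics/top0b.png

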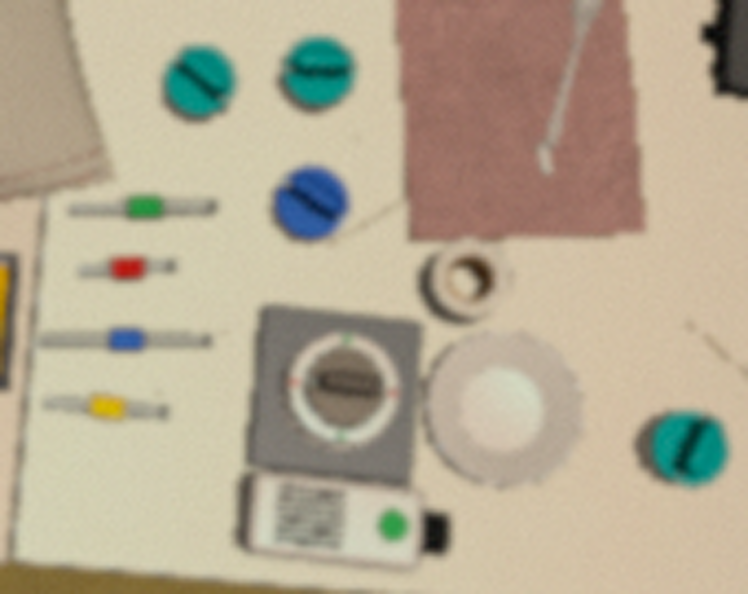

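View pics/scene0a.png

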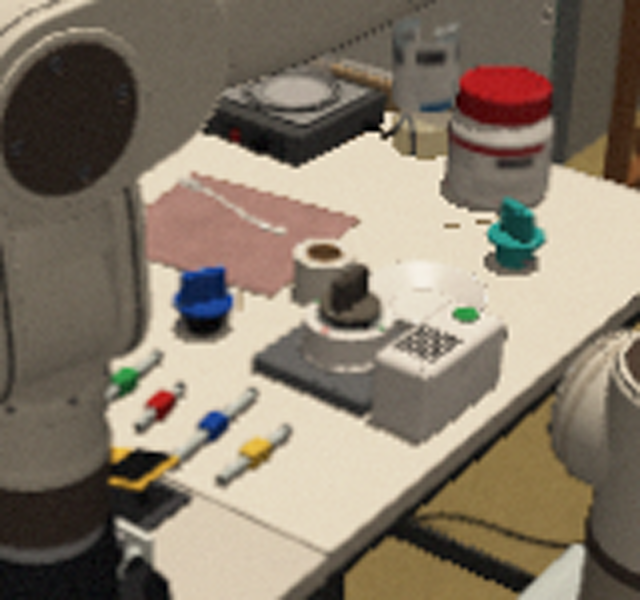

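```bash
cat > est.py <<'E'
from h import *
def comp(mask,near=None,minA=8):
    n,l,s,c=cv2.connectedComponentsWithStats(mask.astype(np.uint8))
    return [(s[i,4],c[i],l==i) for i in range(1,n) if s[i,4]>=minA]
def hsv(im): return cv2.cvtColor(im,cv2.COLOR_RGB2HSV)
E
python3 - <<'E'
from est import *
z=np.load('top0.npz'); im,d=z['im'],z['d']; P=cloud('top',d); H=hsv(im)
print('table z', np.percentile(P[250:265,200:230,2],[5,50,95]))
cols={'red':((H[...,0]<8)|(H[...,0]>172)),'yellow':(abs(H[...,0].astype(int)-25)<6),'green':(abs(H[...,0].astype(int)-65)<16),'blue':(abs(H[...,0].astype(int)-112)<12),'turq':(abs(H[...,0].astype(int)-90)<7)}
roi=np.zeros(d.shape,bool); roi[145:262,135:410]=1
for k,m in cols.items():
    for a,c,mm in comp(m&(H[...,1]>110)&(H[...,2]>60)&roi):
        print(k,a,c.round(1),onplane('top',[c],.018)[0].round(4),'depth z med',np.median(P[mm][:,2]).round(4), 'xy',np.median(P[mm][:,:2],0).round(4))
# raw heights around fresh cap and spent
print((P[178:196,296:316,2]*1000).round(0).astype(int))
E
```

```text
table z [-0.00398436  0.00017468  0.00407438]
red 29 [263.6 200.4] [ 0.536  -0.0923  0.018 ] depth z med 0.0169 xy [ 0.5361 -0.0932]
red 8 [201.8 214.2] [0.468  0.1199 0.018 ] depth z med 0.0126 xy [0.4693 0.1168]
red 19 [197.7 235.1] [0.3944 0.1251 0.018 ] depth z med 0.0096 xy [0.3948 0.1264]
yellow 318 [227.8 210.8] [0.4881 0.0302 0.018 ] depth z med 0.0325 xy [0.4909 0.0289]
yellow 14 [186.  212.5] [0.4693 0.1756 0.018 ] depth z med 0.0116 xy [0.4702 0.1732]
yellow 37 [258.8 232.1] [ 0.4233 -0.0849  0.018 ] depth z med 0.0176 xy [ 0.4232 -0.0853]
yellow 24 [182.3 233.6] [0.395 0.179 0.018] depth z med 0.0101 xy [0.395  0.1803]
yellow 25 [142.  260.7] [0.2917 0.3038 0.018 ] depth z med -0.7495 xy [0.2805 0.5423]
green 22 [267.5 186.6] [ 0.5871 -0.1019  0.018 ] depth z med 0.018 xy [ 0.5867 -0.1019]
green 9 [166.3 231.6] [0.3972 0.235  0.018 ] depth z med 0.0121 xy [0.3969 0.2377]
green 21 [324. 259.] [ 0.3512 -0.3154  0.018 ] depth z med 0.076 xy [ 0.3493 -0.3046]
blue 171 [305.1 186. ] [ 0.6014 -0.2356  0.018 ] depth z med 0.0354 xy [ 0.5949 -0.2325]
blue 19 [263.3 217. ] [ 0.477
[... 1514 characters left out ...]
2   33   34   32   31   35   33   42
    45   49   38   31    0   -2]
 [  -2    0    6   29   32   31   32   33   31   32   34   32   30   34
    36   30   34   34    2   -3]
 [  -3    0   -1   -2   32   39   34   32   34   31   30   36   34   34
    30   38   36    0    6    0]
 [   5    0   -1    2    4   30   35   32   36   33   32   35   32   36
    35   31   -4    0    1    2]
 [   0   -1    2   -3   -1    2    0   29   37   32   31   31   31   36
    -2    4    0    7    3    0]
 [   0    2    3    0   -1   -4   -3   -1    3    1   -3    1    0    2
     1   -2 1286   -1   -5   -1]
 [  -2    0   -1    4   -3   -1    1    4    3    3    0   -2    0    3
     0   -2    1    7    0    4]]
```

```bash
cat > meas.py <<'E'
from est import *
def axis(X):
    c=X.mean(0); w,v=np.linalg.eigh(np.cov((X-c).T)); a=v[:,1]; return c,np.degrees(np.arctan2(a[1],a[0]))%180,2*np.sqrt(3*w[::-1])
def onz(cam,mask,z):
    v,u=np.nonzero(mask); return onplane(cam,np.c_[u,v],z)[:,:2]
def wing(P,roi,z0,cam='top'):
    m=np.zeros(P.shape[:2],bool); m[roi[0]:roi[1],roi[2]:roi[3]]=1
    X=onz(cam,m&(P[...,2]>z0-.006)&(P[...,2]<z0+.012),z0)
    return axis(X)
def circ(cam,mask,z):
    v,u=np.nonzero(mask)
    X=onplane(cam,np.c_[u,v],z)[:,:2].astype(np.float32)
    (c),r=cv2.minEnclosingCircle(X); return c,r,X.mean(0)
E
python3 - <<'E'
from meas import *
z=np.load('top0.npz'); im,d=z['im'],z['d']; P=cloud('top',d); H=hsv(im); Z=P[...,2]
for nm,roi in [('fresh',(176,198,294,318))]:
    print(nm,'wing',wing(P,roi,.065))
    m=np.zeros(d.shape,bool); m[roi[0]:roi[1],roi[2]:roi[3]]=1
    print(circ('top',m&(Z>.022)&(Z<.045),.033))
print('spent wing',wing(P,(205,255,290,335),.101))
def sub(r,lo,hi):
    m=np.zeros(d.shape,bool); m[r[0]:r[1],r[2]:r[3]]=1; return m&(Z>lo)&(Z<hi)
m=sub((205,246,293,331),.045,.085); print('socket',circ('top',m,.055))
m=sub((200,265,280,345),.010,.028); X=onz('top',m,.018); print('base rect',cv2.minAreaRect(X.astype(np.float32)*1000))
m=sub((245,275,280,345),.06,.09); X=onz('top',m,.074); print('motor',cv2.minAreaRect(X.astype(np.float32)*1000))
m=sub((213,255,328,370),.016,.03); print('dish',circ('top',m,.022))
m=sub((205,240,135,215),.004,.07); X=onz('top',m,.008); print('rail',cv2.minAreaRect(X.astype(np.float32)*1000))
m=sub((190,235,215,242),.004,.07); X=onz('top',m,.008); print('pedal',cv2.minAreaRect(X.astype(np.float32)*1000))
m=sub((190,235,215,242),.024,.08); print(np.c_[P[m]][::20].round(3))
for nm,(u,v),h in [('n80',(263.6,200.4),15),('n100',(258.8,232.1),18),('n120',(267.5,186.6),20),('n140',(263.3,217),23)]:
    u,v=int(u+.5),int(v+.5)
    m=sub((v-6,v+7,u-h,u+h),.0055,.03); 
    X=onz('top',m,.012); print(nm,axis(X),np.median(P[m][:,2]),m.sum(), cv2.minAreaRect(X.astype(np.float32)*1000))
for nm,r in [('pot1',(180,198,203,222)),('pot2',(205,225,113,135)),('tape',(193,216,328,354))]:
    m=sub(r,.04,.08); print(nm,circ('top',m,.06))
Zs=cv2.resize(np.clip(Z[140:280,110:260]*255/.08,0,255).astype(np.uint8),None,fx=5,fy=4.2,interpolation=0)
cv2.imwrite('pics/zrail.png',Zs)
E
```

```text
fresh wing (array([ 0.59937707, -0.23612751]), np.float64(59.95627712497923), array([0.04505624, 0.01401726]))
((0.6001878380775452, -0.23635810613632202), 0.029899096116423607, array([ 0.5972354 , -0.23540649], dtype=float32))
spent wing (array([ 0.45069375, -0.26490339]), np.float64(88.43958954146247), array([0.04380287, 0.01393501]))
socket ((0.45089423656463623, -0.26514583826065063), 0.04252886399626732, array([ 0.44997886, -0.26490682], dtype=float32))
base rect ((448.0603332519531, -286.0113525390625), (179.33482360839844, 241.69351196289062), 18.77754783630371)
motor ((350.1417236328125, -262.1924743652344), (128.97084045410156, 61.38774871826172), 88.39849853515625)
dish ((0.4525945782661438, -0.3780319094657898), 0.08159833401441574, array([ 0.4520899 , -0.39043146], dtype=float32))
rail ((434.029296875, 215.23025512695312), (119.98857879638672, 281.2901611328125), 5.0104875564575195)
pedal ((487.017578125, 29.901519775390625), (157.86227416992188, 92.34245300292969), 6.318919658660889)
[[0.551 0.078 0.058]
 [0.526 0.054 0.03 ]
 [0.526 0.026 0.024]
 [0.516 0.046 0.028]
 [0.
[... 935 characters left out ...]
06565904 135 ((587.0984497070312, -96.14476776123047), (39.1286735534668, 130.13336181640625), 1.9589208364486694)
n140 (array([ 0.47849671, -0.09737595]), np.float64(95.44466491916172), array([0.12863453, 0.01748676])) 0.013732215164484751 147 ((479.4062194824219, -96.8692626953125), (35.57460403442383, 135.70033264160156), 15.929056167602539)
pot1 ((0.5740075707435608, 0.09097211062908173), 0.032910216599702835, array([0.56848925, 0.09134106], dtype=float32))
pot2 ((0.4433266520500183, 0.37880951166152954), 0.020592598244547844, array([0.4417736, 0.3790571], dtype=float32))
tape ((0.5447572469711304, -0.35820272564888), 0.03103879652917385, array([ 0.5442725 , -0.35833752], dtype=float32))
```

View pics/zrail.png

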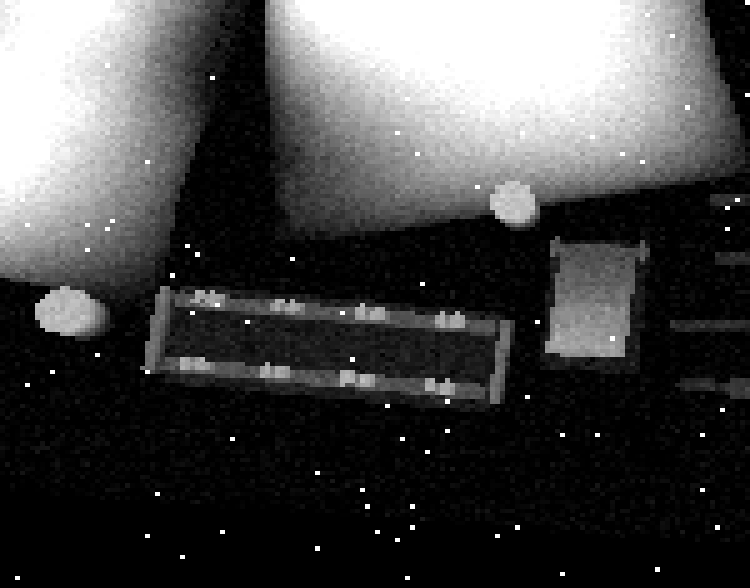

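```bash
python3 - <<'E'
from meas import *
z=np.load('top0.npz'); im,d=z['im'],z['d']; 
d2=cv2.medianBlur(d,3); bad=abs(d-d2)>.02; d=np.where(bad,d2,d)
P=cloud('top',d); Z=P[...,2]
def sub(r,lo,hi):
    m=np.zeros(d.shape,bool); m[r[0]:r[1],r[2]:r[3]]=1; m&=(Z>lo)&(Z<hi)
    cs=comp(m); return max(cs,key=lambda c:c[0])[2]
m=sub((215,253,326,372),.015,.03); X=P[m][:,:2]; print('dish',circ('top',m,.022), m.sum())
# rail outline: ends at blocks
m=np.zeros(d.shape,bool); m[205:240,135:215]=1
J=m&(Z>.038)
pts=[]
for a,c,mm in comp(J,minA=3): 
    q=P[mm]; print('jaw',a,c.round(1),q.mean(0).round(4),np.percentile(q[:,2],90).round(3))
B=sub((205,240,135,215),.004,.07); 
for zz in (.02,): print('rail rect',cv2.minAreaRect((P[B][:,:2]*1000).astype(np.float32)),np.median(P[B][:,2]))
m=m&(Z>.018)&(Z<.035);print('mid z'); 
# column/row wise height profile
print((Z[205:240,140:152]*1000).astype(int))
B=sub((190,235,215,242),.004,.07); print('pedal rect',cv2.minAreaRect((P[B][:,:2]*1000).astype(np.float32)))
H=hsv(im); v=im.max(2)
pad=np.zeros(d.shape,bool);pad[205:228,217:240]=1; pad&=(v<60)&(Z>.03)
print('pad',pad.sum(),P[pad].mean(0),cv2.minAreaRect((P[pad][:,:2]*1000).astype(np.float32)))
Y=np.zeros(d.shape,bool);Y[195:228,215:242]=1; Y&=(H[...,1]>150)&(abs(H[...,0].astype(int)-23)<8)|pad
print('yel rect',cv2.minAreaRect((P[Y][:,:2]*1000).astype(np.float32)))
for nm,(u,v0),h,L in [('n80',(263.6,200.4),14,80),('n100',(258.8,232.1),18,100),('n120',(267.5,186.6),20,120),('n140',(263.3,217),23,140)]:
    u,v0=int(u+.5),int(v0+.5)
    cs=sub((v0-6,v0+7,u-h,u+h),.006,.03)
    X=P[cs][:,:2]; c,a,s=axis(X); print(nm,c.round(4),a.round(2),s.round(4),cs.sum(),cv2.minAreaRect((X*1000).astype(np.float32)))
E
```

```text
dish ((0.4506473243236542, -0.398499459028244), 0.06151731684803963, array([ 0.45003307, -0.40077078], dtype=float32)) 363
jaw 17 [151.1 210.7] [0.4614 0.289  0.0478] 0.053
jaw 17 [166.7 212.3] [0.4606 0.2353 0.0478] 0.054
jaw 15 [183.7 214. ] [0.4594 0.1761 0.0511] 0.054
jaw 17 [199.5 216.1] [0.4572 0.1216 0.0501] 0.054
jaw 15 [148.7 226.1] [0.4084 0.2892 0.0492] 0.053
jaw 17 [164.6 227.9] [0.4067 0.2346 0.0491] 0.054
jaw 19 [181.2 229.6] [0.4057 0.1776 0.052 ] 0.057
jaw 16 [197.7 231.7] [0.4037 0.1214 0.0502] 0.055
rail rect ((433.25811767578125, 221.17733764648438), (276.98260498046875, 94.14848327636719), 88.7899398803711) 0.010569976490841126
mid z
[[ 9  3  6 -4  0  0  1 -2  3 -3 -1 -1]
 [11  3  0  0  5  2 -2  0  3  2  1  0]
 [10  3 -2  0  3  3  0  1  0  1 -1  0]
 [ 7  2  4 35  0 -2 10 13 13  8  2 10]
 [ 1  4 36 29 20  7 22  6  8 25 52 46]
 [ 2 34 38 32 21 25 25 26 24 52 49 45]
 [ 4 31 37 30 14 29 24 29 48 54 27 51]
 [-1 31 35 27 10 27 24 31 25 29 42 38]
 [ 3 32 33 26 13  5  8 10 10 15 15 23]
 [ 1 33 31 26 13 10  7  3 10  8  7  6]
 [33 31 36 24 10  7  5  9 10 10  7  6]
 [32 36 2
[... 1187 characters left out ...]
rect ((482.68304443359375, 30.34685707092285), (58.277061462402344, 90.13704681396484), 89.98430633544922)
n80 [ 0.537  -0.0932] 98.81 [0.0757 0.0144] 85 ((538.091552734375, -93.43570709228516), (17.60755729675293, 78.8125228881836), 12.0680513381958)
n100 [ 0.424 -0.087] 89.9 [0.0929 0.0134] 98 ((423.76300048828125, -85.65089416503906), (14.207173347473145, 98.04237365722656), 4.218423843383789)
n120 [ 0.5882 -0.1027] 97.21 [0.1097 0.015 ] 113 ((588.80712890625, -103.84707641601562), (18.29439353942871, 114.8185043334961), 4.410610675811768)
n140 [ 0.4782 -0.0971] 94.99 [0.1289 0.0144] 140 ((478.498779296875, -96.93438720703125), (20.112241744995117, 137.28839111328125), 0.4357536733150482)
```

```bash
cat > go.py <<'E'
import sys
from h import *
def cur():
    o=bot.get_obs(); return np.array(o['eef_pos']),R.from_quat(o['tool_rot']),o
def Rt(psi):
    p=np.radians(psi); c,s=np.cos(p),np.sin(p)
    return R.from_matrix(np.array([[c,s,0],[s,-c,0],[0,0,-1.]]))
def go(*T):
    p,r,o=cur(); M=r.as_matrix(); psi=np.degrees(np.arctan2(M[1,0],M[0,0]))
    print('at',p.round(4),'psi',psi.round(2),'tilt',M[:,2].round(4),'F',np.array(o['ft_force']).round(1),'w',round(o['grip_width'],4),'t',round(o['clock'],2),'j',np.array(o['joint_pos']).round(2))
    for t in T:
        L=r.inv().apply(np.array(t[:3])-p); print(t,'lin',L.round(4).tolist(),'rot',np.degrees((r.inv()*Rt(t[3])).as_rotvec()).round(2).tolist())
if __name__=='__main__':
    go(*[tuple(float(v) for v in a.split(',')) for a in sys.argv[1:]])
E
python3 go.py .40,.12,.25,40 .4507,-.265,.2,-1.6
python3 - <<'E'
from meas import *
z=np.load('top0.npz'); im,d=z['im'],z['d']
d2=cv2.medianBlur(d,3); d=np.where(abs(d-d2)>.02,d2,d)
P=cloud('top',d); Z=P[...,2]
for nm,a in [('black',(205,233,137,148)),('white',(208,240,203,214))]:
    m=np.zeros(d.shape,bool); m[a[0]:a[1],a[2]:a[3]]=1
    m&=(Z>.027)&(Z<.042); cs=max(comp(m),key=lambda c:c[0])[2]
    print(nm,axis(P[cs][:,:2]),cs.sum(),np.median(P[cs][:,2]))
E
```

```text
at [0.1336 0.4812 0.2475] psi 74.49 tilt [-5.0e-04 -1.9e-03 -1.0e+00] F [0.2 0.5 0.4] w 0.0852 t 0.1 j [1.3  0.24 0.   1.34 0.   1.57]
(0.4, 0.12, 0.25, 40.0) lin [-0.2768, 0.3533, -0.002] rot [0.03, 0.11, 34.49]
(0.4507, -0.265, 0.2, -1.6) lin [-0.6341, 0.5052, 0.0487] rot [0.07, 0.1, 76.09]
black (array([0.43674635, 0.32510428]), np.float64(178.88123239714005), array([0.06697803, 0.00815765])) 48 0.033165064546673895
white (array([0.43046539, 0.08623602]), np.float64(179.63343969654446), array([0.06696702, 0.00745317])) 43 0.03364378307234617
```

Candidates before the first reach:
- **Spent cap:** the grey-brown one in the socket at (314,227).
- **Fresh cap:** the dark blue one at (305,186).
- **Look-alikes, not to be touched:** the turquoise caps at (280,159), (307,156) and (390,241).
- **Blue nozzle grip:** at (263,217). It can't be confused with the blue cap.

The crop confirms these choices. I'm moving now.

Emit:
jog_arm(jaw=[0.5, 0.5, 0.5, 0.5, 0.5, 0.5, 0.5, 0.5], linear=[[-0.03, 0.035, 0], [-0.06, 0.07, 0], [-0.09, 0.105, 0], [-0.12, 0.14, 0], [-0.15, 0.18, 0], [-0.18, 0.22, 0], [-0.21, 0.26, 0], [-0.24, 0.3, 0]], delta_rot=[[0, 0, 4], [0, 0, 8], [0, 0, 12], [0, 0, 16], [0, 0, 20], [0, 0, 24], [0, 0, 28], [0, 0, 32]])

```text
clock: 0.77
eef_pos: [0.328, 0.2088, 0.2482]
tool_rot: [0.933, 0.361, -0.0, -0.0]
ft_force: [1.7, 0.9, -0.3]
grip_width: 0.0429
```

```bash
python3 go.py .4507,-.265,.2,-1.6
```

```text
at [0.328  0.2088 0.2482] psi 42.32 tilt [-0.  0. -1.] F [ 1.7  0.9 -0.3] w 0.0429 t 0.77 j [ 0.57  0.02 -0.25  1.3   0.    1.4 ]
(0.4507, -0.265, 0.2, -1.6) lin [-0.2282, 0.433, 0.0482] rot [-0.0, 0.0, 43.92]
```

Emit:
jog_arm(jaw=[0.5, 0.5, 0.5, 0.5, 0.5, 0.5, 0.5, 0.5], linear=[[-0.02, 0.034, 0.004], [-0.04, 0.068, 0.008], [-0.06, 0.102, 0.012], [-0.08, 0.136, 0.016], [-0.1, 0.17, 0.02], [-0.12, 0.204, 0.024], [-0.14, 0.238, 0.028], [-0.16, 0.272, 0.032]], delta_rot=[[0, 0, 5], [0, 0, 10], [0, 0, 15], [0, 0, 20], [0, 0, 25], [0, 0, 30], [0, 0, 36], [0, 0, 42]])

```text
clock: 1.43
eef_pos: [0.3929, -0.0999, 0.216]
tool_rot: [1.0, 0.001, -0.0, -0.0]
ft_force: [0.6, 0.9, 0.4]
grip_width: 0.0425
```

```bash
python3 - <<'E'
from h import *
for i in range(2):
    im,d=bot.camera('scene')
save('scene1.png',im); np.savez('scene1.npz',im=im,d=d)
E
python3 go.py .4507,-.265,.15,-1.6
```

```text
at [ 0.3935 -0.1027  0.2154] psi -0.11 tilt [-7.0e-04 -1.5e-03 -1.0e+00] F [ 0.6  0.5 -0.1] w 0.0424 t 1.53 j [-0.25  0.08 -0.28  1.21 -0.    1.32]
(0.4507, -0.265, 0.15, -1.6) lin [0.0576, 0.1621, 0.0656] rot [0.09, 0.04, 1.49]
```

View pics/scene1.png

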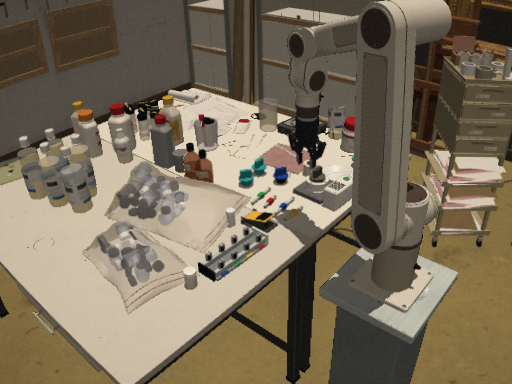

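The arm is clear of the rail (235,253). While it's unobstructed I'll measure the rail in this view too, then continue.

```bash
python3 - <<'E'
from meas import *
z=np.load('scene1.npz'); im,d=z['im'],z['d']
d2=cv2.medianBlur(d,3); d=np.where(abs(d-d2)>.02,d2,d)
P=cloud('scene',d); Z=P[...,2]; 
print('table',np.median(Z[270:290,210:240]), P[280,225])
m=np.zeros(Z.shape,bool); m[225:285,195:275]=1
for a,c,mm in comp(m&(Z>.042)&(Z<.07),minA=3): q=P[mm]; print(a,c.round(1),q.mean(0).round(4),q[:,2].max().round(3))
for n,zz in(('spent',.101),('fresh',.065)):
    c=[.4507,-.265] if n=='spent' else [.5994,-.2361]
    mm=(np.hypot(P[...,0]-c[0],P[...,1]-c[1])<.04)&(Z>zz-.006)&(Z<zz+.01)
    print(n,mm.sum(),P[mm].mean(0).round(4), axis(P[mm][:,:2])[1])
save('s1c.png',cv2.resize(im[215:290,190:320],None,fx=6,fy=6,interpolation=cv2.INTER_CUBIC))
E
```

```text
table 0.0018906741206203836 [ 0.38216017  0.30126723 -0.00129054]
3 [198.  225.3] [0.5978 0.202  0.0426] 0.044
18 [246. 229.] [0.4549 0.1244 0.0496] 0.056
23 [258.1 235.6] [0.4029 0.1255 0.0487] 0.056
19 [233.5 237.2] [0.4574 0.1802 0.0489] 0.055
20 [221.1 245.2] [0.4592 0.2339 0.0494] 0.057
18 [246.2 243.8] [0.4041 0.1802 0.0494] 0.054
29 [208.1 253.8] [0.4606 0.2884 0.0497] 0.057
21 [233.9 252.6] [0.4045 0.235  0.0493] 0.055
28 [220.6 261.3] [0.4068 0.2892 0.05  ] 0.057
7 [195. 272.] [0.429  0.3713 0.0522] 0.059
spent 34 [ 0.4501 -0.2611  0.0996] 91.8223625413818
fresh 34 [ 0.5962 -0.2325  0.0639] 57.13688530832698
```

View pics/s1c.png

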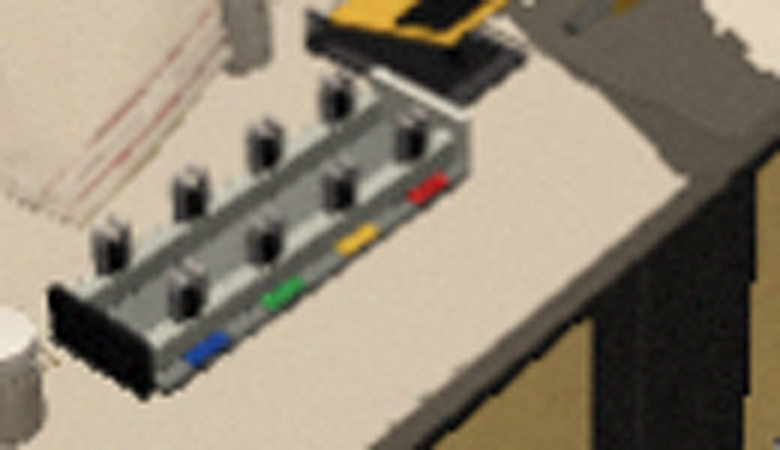

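Emit:
jog_arm(jaw=[0.5, 0.5, 0.5, 0.5, 0.5, 0.5, 0.5, 0.5], linear=[[0.013, 0.035, 0.008], [0.026, 0.07, 0.016], [0.039, 0.105, 0.024], [0.052, 0.14, 0.032], [0.0576, 0.162, 0.045], [0.0576, 0.162, 0.0656], [0.0576, 0.162, 0.0656], [0.0576, 0.162, 0.0656]], delta_rot=[[0, 0, 0], [0, 0, 0.5], [0, 0, 1], [0, 0, 1.5], [0, 0, 1.5], [0, 0, 1.5], [0, 0, 1.5], [0, 0, 1.5]])

```text
clock: 2.2
eef_pos: [0.4509, -0.258, 0.1493]
tool_rot: [1.0, -0.008, -0.002, -0.001]
ft_force: [-0.4, 0.3, 0.1]
grip_width: 0.0426
```

```bash
python3 - <<'E'
from h import *
im,d=bot.camera('top')
save('top2.png',cv2.resize(im[140:290,235:435],None,fx=4,fy=4,interpolation=cv2.INTER_CUBIC))
im,d=bot.camera('scene')
save('scene2.png',cv2.resize(im[100:250,230:390],None,fx=4,fy=4,interpolation=cv2.INTER_CUBIC))
E
python3 go.py .4507,-.265,.089,-1.6
```

```text
at [ 0.4523 -0.2584  0.1514] psi -0.92 tilt [ 1.e-04  2.e-04 -1.e+00] F [-0.4  0.1  0.8] w 0.0428 t 2.3 j [-0.52  0.34 -0.11  1.11  0.    1.07]
(0.4507, -0.265, 0.089, -1.6) lin [-0.0015, 0.0066, 0.0624] rot [-0.01, -0.01, 0.68]
```

View pics/scene2.png

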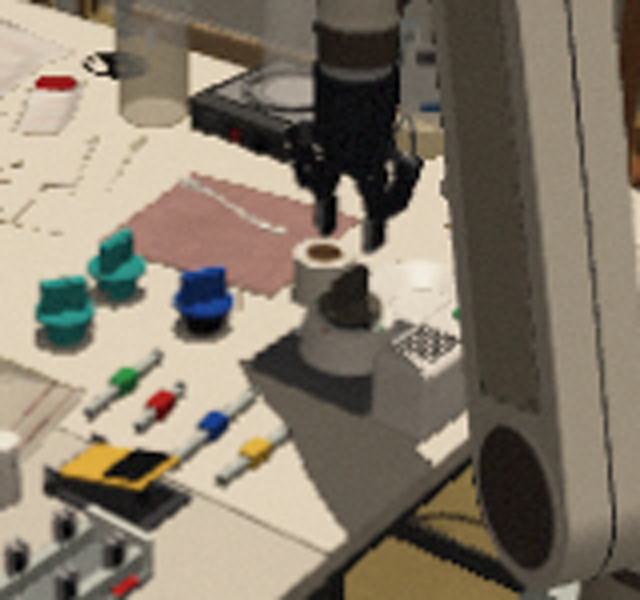

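Emit:
jog_arm(jaw=[0.5, 0.5, 0.5, 0.5, 0.5, 0.5, 0.5, 0.5], linear=[[-0.0015, 0.0066, 0.005], [-0.0015, 0.0066, 0.015], [-0.0015, 0.0066, 0.025], [-0.0015, 0.0066, 0.035], [-0.0015, 0.0066, 0.045], [-0.0015, 0.0066, 0.045], [-0.0015, 0.0066, 0.045], [-0.0015, 0.0066, 0.045]], delta_rot=[[0, 0, 0.7], [0, 0, 0.7], [0, 0, 0.7], [0, 0, 0.7], [0, 0, 0.7], [0, 0, 0.7], [0, 0, 0.7], [0, 0, 0.7]])

```text
clock: 2.97
eef_pos: [0.4506, -0.266, 0.1056]
tool_rot: [1.0, -0.015, -0.0, -0.0]
ft_force: [0.2, -1.1, 0.6]
grip_width: 0.0429
```

```bash
python3 go.py .4507,-.265,.089,-1.6
```

```text
at [ 0.4506 -0.266   0.1056] psi -1.71 tilt [-2.e-04  2.e-04 -1.e+00] F [ 0.2 -1.1  0.6] w 0.0429 t 2.97 j [-0.53  0.39 -0.17  1.01  0.    1.07]
(0.4507, -0.265, 0.089, -1.6) lin [0.0001, -0.001, 0.0166] rot [-0.01, 0.01, -0.11]
```

Emit:
jog_arm(jaw=[0.5, 0.5, 0.5, 0.7, 1, 1, 1, 1], linear=[[0, 0, 0.008], [0, -0.0005, 0.0165], [0, -0.0005, 0.0165], [0, -0.0005, 0.0165], [0, -0.0005, 0.0165], [0, -0.0005, 0.0165], [0, -0.0005, 0.0165], [0, -0.0005, 0.0165]], delta_rot=[[0, 0, 0], [0, 0, 0], [0, 0, 0], [0, 0, 0], [0, 0, 0], [0, 0, 0], [0, 0, 0], [0, 0, 0]])

```text
clock: 3.63
eef_pos: [0.451, -0.2656, 0.0895]
tool_rot: [1.0, -0.015, 0.0, 0.0]
ft_force: [1.4, 0.7, -0.1]
grip_width: 0.0128
```

```bash
python3 go.py .4507,-.265,.083,-1.6
```

```text
at [ 0.451  -0.2656  0.0895] psi -1.71 tilt [ 1.e-03 -2.e-04 -1.e+00] F [ 1.4  0.7 -0.1] w 0.0128 t 3.63 j [-0.53  0.41 -0.19  0.97  0.    1.07]
(0.4507, -0.265, 0.083, -1.6) lin [-0.0004, -0.0006, 0.0065] rot [0.01, -0.06, -0.11]
```

Emit:
jog_arm(jaw=[1, 1, 1, 1, 1, 1, 1, 1], linear=[[0, 0, 0.002], [0, 0, 0.004], [0, 0, 0.0055], [0, 0, 0.0055], [0, 0, 0.0055], [0, 0, 0.0055], [0, 0, 0.0055], [0, 0, 0.0055]], delta_rot=[[0, 0, 0], [0, 0, 0], [0, 0, 0], [0, 0, 0], [0, 0, 0], [0, 0, 0], [0, 0, 0], [0, 0, 0]])

```text
clock: 4.3
eef_pos: [0.451, -0.2656, 0.0848]
tool_rot: [1.0, -0.015, 0.001, 0.0]
ft_force: [-0.6, 1.6, 6.5]
grip_width: 0.0133
```

```bash
python3 go.py .451,-.2656,.084,-1.6
```

```text
at [ 0.451  -0.2656  0.0848] psi -1.71 tilt [ 1.4e-03 -5.0e-04 -1.0e+00] F [-0.6  1.6  6.5] w 0.0133 t 4.3 j [-0.53  0.41 -0.2   0.95  0.    1.07]
(0.451, -0.2656, 0.084, -1.6) lin [0.0, -0.0, 0.0008] rot [0.03, -0.08, -0.11]
```

Emit:
jog_arm(jaw=[1, 1, 1, 1, 1, 1, 1, 1], linear=[[0, 0, 0.0006], [0, 0, 0.0006], [0, 0, 0.0006], [0, 0, 0.0006], [0, 0, 0.0006], [0, 0, 0.0006], [0, 0, 0.0006], [0, 0, 0.0006]], delta_rot=[[0, 0, 0], [0, 0, -6], [0, 0, -12], [0, 0, -18], [0, 0, -24], [0, 0, -30], [0, 0, -36], [0, 0, -42]])

```text
clock: 4.97
eef_pos: [0.4514, -0.266, 0.0844]
tool_rot: [0.938, 0.347, 0.001, 0.001]
ft_force: [0.2, 0.5, 7.7]
grip_width: 0.0127
```

```bash
python3 go.py .451,-.2656,.084,88.4; python3 -c "
from workcell import bot;print(bot.get_obs()['ft_torque'])"
```

```text
at [ 0.4514 -0.266   0.0844] psi 40.58 tilt [ 0.0022 -0.0014 -1.    ] F [0.2 0.5 7.7] w 0.0127 t 4.97 j [-0.53  0.42 -0.2   0.95 -0.    0.33]
(0.451, -0.2656, 0.084, 88.4) lin [-0.0, -0.0005, 0.0004] rot [0.15, 0.02, -47.82]
[ 0.22773454  0.15156652 -0.03424658]
```

Emit:
jog_arm(jaw=[1, 1, 1, 1, 1, 1, 1, 1], linear=[[0, 0, 0], [0, 0, 0], [0, 0, 0], [0, 0, 0], [0, 0, 0], [0, 0, 0], [0, 0, 0], [0, 0, 0]], delta_rot=[[0, 0, -7], [0, 0, -14], [0, 0, -21], [0, 0, -28], [0, 0, -35], [0, 0, -42], [0, 0, -49], [0, 0, -49]])

```text
clock: 5.63
eef_pos: [0.4514, -0.2663, 0.0845]
tool_rot: [0.71, 0.704, 0.0, 0.002]
ft_force: [-1.0, -0.7, 7.5]
grip_width: 0.0131
```

```bash
python3 go.py .451,-.2656,.084,88.4; python3 -c "
from workcell import bot;print(bot.get_obs()['ft_torque'])"
```

```text
at [ 0.4514 -0.2663  0.0845] psi 89.51 tilt [ 0.0021 -0.0021 -1.    ] F [-1.  -0.7  7.5] w 0.0131 t 5.63 j [-0.53  0.42 -0.2   0.95 -0.   -0.52]
(0.451, -0.2656, 0.084, 88.4) lin [0.0007, -0.0004, 0.0005] rot [0.12, 0.12, 1.11]
[-0.04155466  0.1577563   0.04478926]
```

Emit:
jog_arm(jaw=[1, 1, 1, 1, 1, 1, 1, 1], linear=[[0, 0, -0.004], [0, 0, -0.01], [0, 0, -0.018], [0, 0, -0.028], [0, 0, -0.04], [0, 0, -0.055], [0, 0, -0.07], [0, 0, -0.07]], delta_rot=[[0, 0, 0.5], [0, 0, 1], [0, 0, 1], [0, 0, 1], [0, 0, 1], [0, 0, 1], [0, 0, 1], [0, 0, 1]])

```text
clock: 6.3
eef_pos: [0.4519, -0.2663, 0.1562]
tool_rot: [0.718, 0.696, 0.001, 0.002]
ft_force: [0.6, -0.3, -1.5]
grip_width: 0.0128
```

```bash
python3 - <<'E'
from h import *
im,d=bot.camera('scene')
save('scene3.png',cv2.resize(im[100:250,230:390],None,fx=4,fy=4,interpolation=cv2.INTER_CUBIC))
E
python3 go.py .4506,-.3985,.155,88.4
```

```text
at [ 0.4514 -0.266   0.1546] psi 88.29 tilt [ 0.0027 -0.0016 -1.    ] F [-0.5  0.3 -1.7] w 0.0135 t 6.35 j [-0.53  0.34 -0.1   1.12 -0.   -0.5 ]
(0.4506, -0.3985, 0.155, 88.4) lin [-0.1325, 0.0031, -0.0001] rot [0.16, 0.09, -0.11]
```

View pics/scene3.png

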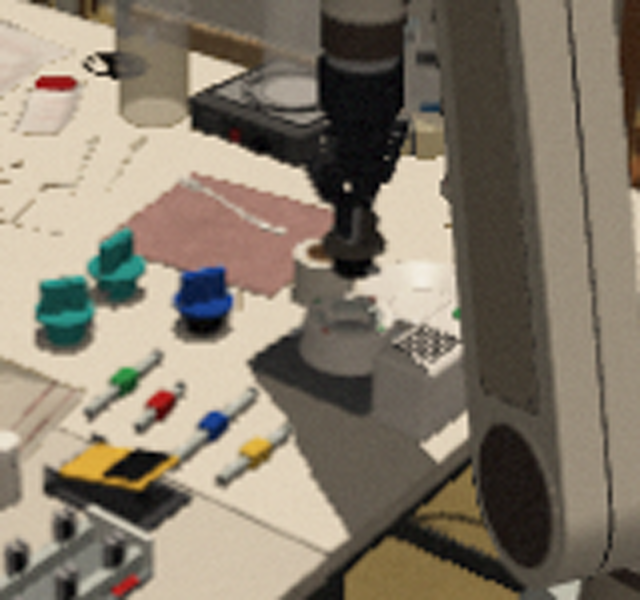

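The spent cap hangs in the jaws at (352,245 in the crop) and the socket is open. Next is the dish.

Emit:
jog_arm(jaw=[1, 1, 1, 1, 1, 1, 1, 1], linear=[[-0.03, 0.001, 0], [-0.065, 0.002, 0], [-0.1, 0.003, 0], [-0.1325, 0.003, 0], [-0.1325, 0.003, 0.02], [-0.1325, 0.003, 0.045], [-0.1325, 0.003, 0.07], [-0.1325, 0.003, 0.08]], delta_rot=[[0, 0, 0], [0, 0, 0], [0, 0, 0], [0, 0, 0], [0, 0, 0], [0, 0, 0], [0, 0, 0], [0, 0, 0]])

```text
clock: 7.02
eef_pos: [0.4467, -0.396, 0.0679]
tool_rot: [0.718, 0.696, -0.0, -0.004]
ft_force: [-1.0, 1.4, -1.9]
grip_width: 0.0127
```

```bash
python3 go.py .4506,-.3985,.0595,88.4
```

```text
at [ 0.4467 -0.396   0.0679] psi 88.24 tilt [-0.0066  0.0059 -1.    ] F [-1.   1.4 -1.9] w 0.0127 t 7.02 j [-0.73  0.57  0.01  1.02  0.   -0.69]
(0.4506, -0.3985, 0.0595, 88.4) lin [-0.0024, 0.0041, 0.0084] rot [-0.39, -0.32, -0.16]
```

Emit:
jog_arm(jaw=[1, 1, 1, 1, 1, 1, 1, 1], linear=[[0, 0, 0], [0, 0, 0], [0, 0, 0], [0, 0, 0], [0, 0, 0], [0, 0, 0], [0, 0, 0], [0, 0, 0]], delta_rot=[[0, 0, 0], [0, 0, 0], [0, 0, 0], [0, 0, 0], [0, 0, 0], [0, 0, 0], [0, 0, 0], [0, 0, 0]])

```text
clock: 7.68
eef_pos: [0.4498, -0.3982, 0.0737]
tool_rot: [0.718, 0.696, 0.0, 0.0]
ft_force: [0.3, 0.3, -1.4]
grip_width: 0.0133
```

```bash
python3 go.py .4506,-.3985,.0595,88.4
```

```text
at [ 0.4498 -0.3982  0.0737] psi 88.29 tilt [ 7.e-04 -6.e-04 -1.e+00] F [ 0.3  0.3 -1.4] w 0.0133 t 7.68 j [-0.72  0.56  0.01  1.02 -0.   -0.69]
(0.4506, -0.3985, 0.0595, 88.4) lin [-0.0003, 0.0008, 0.0142] rot [0.04, 0.03, -0.11]
```

Emit:
jog_arm(jaw=[1, 1, 1, 1, 1, 1, 0.7, 0.6], linear=[[0, 0, 0.004], [0, 0.0005, 0.008], [0, 0.0005, 0.012], [0, 0.0005, 0.014], [0, 0.0005, 0.014], [0, 0.0005, 0.014], [0, 0.0005, 0.0135], [0, 0.0005, 0.0135]], delta_rot=[[0, 0, 0], [0, 0, 0], [0, 0, 0], [0, 0, 0], [0, 0, 0], [0, 0, 0], [0, 0, 0], [0, 0, 0]])

```text
clock: 8.35
eef_pos: [0.4502, -0.3982, 0.0595]
tool_rot: [0.718, 0.696, -0.0, 0.0]
ft_force: [-0.7, -0.1, -0.2]
grip_width: 0.034
```

Emit:
jog_arm(jaw=[0.6, 0.6, 0.6, 0.6, 0.6, 0.6, 0.6, 0.6], linear=[[0, 0, 0], [0, 0, 0], [0, 0, -0.01], [0, 0, -0.03], [0, 0, -0.05], [0, 0, -0.07], [0, 0, -0.09], [0, 0, -0.1]], delta_rot=[[0, 0, 0], [0, 0, 0], [0, 0, 0], [0, 0, 0], [0, 0, 0], [0, 0, 0], [0, 0, 0], [0, 0, 0]])

```text
clock: 9.02
eef_pos: [0.4512, -0.399, 0.1632]
tool_rot: [0.718, 0.696, 0.0, 0.002]
ft_force: [0.1, -0.8, 0.1]
grip_width: 0.0339
```

```bash
python3 - <<'E'
from h import *
im,d=bot.camera('scene')
save('scene4.png',cv2.resize(im[100:250,230:390],None,fx=4,fy=4,interpolation=cv2.INTER_CUBIC))
E
python3 go.py .59937,-.2361,.150,150
```

```text
at [ 0.4518 -0.3995  0.1644] psi 88.29 tilt [ 0.0054 -0.0048 -1.    ] F [ 0.2 -0.5  1.2] w 0.0341 t 9.07 j [-0.72  0.48  0.14  1.22  0.   -0.69]
(0.59937, -0.2361, 0.15, 150.0) lin [0.1678, 0.1425, 0.0144] rot [0.15, 0.41, -61.71]
```

View pics/scene4.png

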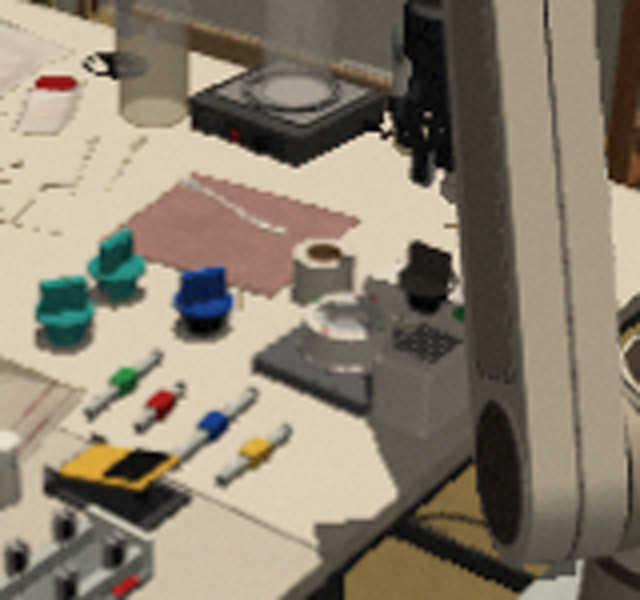

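The spent cap stands in the dish. Next is the fresh cap.

Emit:
jog_arm(jaw=[0.5, 0.5, 0.5, 0.5, 0.5, 0.5, 0.5, 0.5], linear=[[0.02, 0.018, 0], [0.045, 0.038, 0], [0.07, 0.06, 0], [0.095, 0.082, 0], [0.12, 0.104, 0], [0.145, 0.125, 0], [0.16, 0.138, 0.005], [0.1675, 0.1435, 0.01]], delta_rot=[[0, 0, -6], [0, 0, -13], [0, 0, -20], [0, 0, -27], [0, 0, -34], [0, 0, -41], [0, 0, -48], [0, 0, -55]])

```text
clock: 9.73
eef_pos: [0.6006, -0.232, 0.1487]
tool_rot: [0.31, 0.951, 0.0, 0.0]
ft_force: [-0.4, -0.1, 0.2]
grip_width: 0.0429
```

Emit:
jog_arm(jaw=[0.5, 0.5, 0.5, 0.5, 0.5, 0.5, 0.5, 0.5], linear=[[0, 0, 0.01], [0, 0, 0.02], [0, 0, 0.03], [0, 0, 0.04], [0, 0, 0.05], [0, 0, 0.05], [0, 0, 0.05], [0, 0, 0.05]], delta_rot=[[0, 0, -4], [0, 0, -6.5], [0, 0, -6.5], [0, 0, -6.5], [0, 0, -6.5], [0, 0, -6.5], [0, 0, -6.5], [0, 0, -6.5]])

```text
clock: 10.4
eef_pos: [0.5987, -0.2352, 0.0999]
tool_rot: [0.261, 0.965, -0.0, 0.0]
ft_force: [1.0, -0.3, -0.5]
grip_width: 0.0427
```

```bash
python3 - <<'E'
from h import *
im,d=bot.camera('scene')
save('scene5.png',cv2.resize(im[100:250,230:390],None,fx=4,fy=4,interpolation=cv2.INTER_CUBIC))
E
python3 go.py .59937,-.2361,.0535,150
```

```text
at [ 0.599  -0.2353  0.1003] psi 149.75 tilt [ 1.2e-03 -5.0e-04 -1.0e+00] F [0.8 0.1 0.3] w 0.0426 t 10.45 j [-0.37  0.61  0.18  1.14  0.   -1.42]
(0.59937, -0.2361, 0.0535, 150.0) lin [-0.0007, -0.0005, 0.0468] rot [0.01, 0.07, -0.25]
```

View pics/scene5.png

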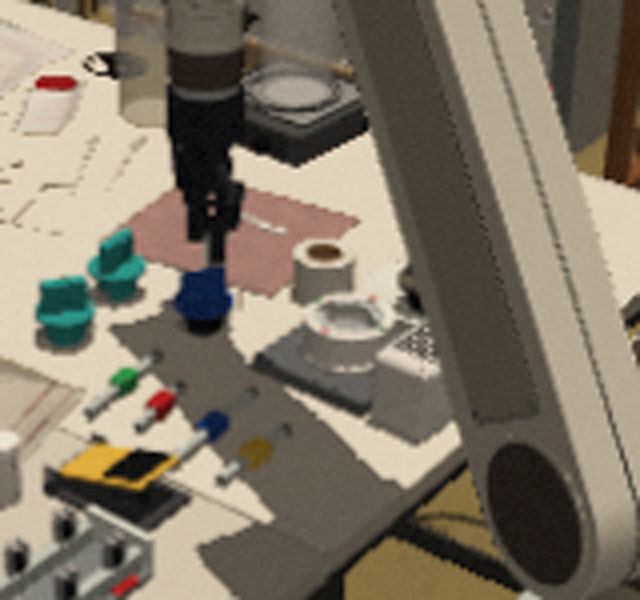

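The jaws are aligned over the blue cap at (203,295 in the crop). Descending and gripping.

Emit:
jog_arm(jaw=[0.5, 0.5, 0.5, 0.5, 0.5, 0.5, 0.5, 0.5], linear=[[0, 0, 0.01], [-0.0005, -0.0005, 0.02], [-0.0005, -0.0005, 0.03], [-0.0005, -0.0005, 0.04], [-0.0005, -0.0005, 0.046], [-0.0005, -0.0005, 0.046], [-0.0005, -0.0005, 0.046], [-0.0005, -0.0005, 0.046]], delta_rot=[[0, 0, 0], [0, 0, 0], [0, 0, 0], [0, 0, 0], [0, 0, 0], [0, 0, 0], [0, 0, 0], [0, 0, 0]])

```text
clock: 11.12
eef_pos: [0.599, -0.2357, 0.0538]
tool_rot: [0.261, 0.965, -0.0, 0.0]
ft_force: [0.6, 0.2, 0.5]
grip_width: 0.0426
```

Emit:
jog_arm(jaw=[0.7, 1, 1, 1, 1, 1, 1, 1], linear=[[0, 0, 0], [0, 0, 0], [0, 0, 0], [0, 0, 0], [0, 0, 0], [0, 0, 0], [0, 0, 0], [0, 0, 0]], delta_rot=[[0, 0, 0], [0, 0, 0], [0, 0, 0], [0, 0, 0], [0, 0, 0], [0, 0, 0], [0, 0, 0], [0, 0, 0]])

```text
clock: 11.78
eef_pos: [0.599, -0.2357, 0.0541]
tool_rot: [0.261, 0.965, -0.0, 0.0]
ft_force: [-0.0, 0.3, 1.5]
grip_width: 0.0128
```

```bash
python3 go.py .4512,-.266,.155,88.4
```

```text
at [ 0.599  -0.2357  0.0541] psi 149.79 tilt [ 7.e-04 -3.e-04 -1.e+00] F [-0.   0.3  1.5] w 0.0128 t 11.78 j [-0.37  0.66  0.13  1.04 -0.   -1.42]
(0.4512, -0.266, 0.155, 88.4) lin [0.1124, -0.1006, -0.101] rot [0.03, 0.04, 61.39]
```

Emit:
jog_arm(jaw=[1, 1, 1, 1, 1, 1, 1, 1], linear=[[0, 0, -0.02], [0, 0, -0.045], [0, 0, -0.07], [0.02, -0.018, -0.09], [0.045, -0.04, -0.1], [0.07, -0.062, -0.1], [0.095, -0.085, -0.1], [0.113, -0.1005, -0.1]], delta_rot=[[0, 0, 6], [0, 0, 13], [0, 0, 20], [0, 0, 27], [0, 0, 34], [0, 0, 41], [0, 0, 48], [0, 0, 55]])

```text
clock: 12.45
eef_pos: [0.4473, -0.2655, 0.1533]
tool_rot: [0.679, 0.734, -0.001, -0.001]
ft_force: [0.5, 0.5, -1.0]
grip_width: 0.0133
```

Emit:
jog_arm(jaw=[1, 1, 1, 1, 1, 1, 1, 1], linear=[[0, 0, 0], [0, 0, 0], [0, 0, 0], [0, 0, 0], [0, 0, 0], [0, 0, 0], [0, 0, 0], [0, 0, 0]], delta_rot=[[0, 0, 5], [0, 0, 6.4], [0, 0, 6.4], [0, 0, 6.4], [0, 0, 6.4], [0, 0, 6.4], [0, 0, 6.4], [0, 0, 6.4]])

```text
clock: 13.12
eef_pos: [0.4508, -0.2654, 0.1533]
tool_rot: [0.717, 0.697, -0.0, -0.0]
ft_force: [-0.8, 1.3, -2.3]
grip_width: 0.0133
```

```bash
python3 - <<'E'
from h import *
im,d=bot.camera('top')
save('top6.png',cv2.resize(im[140:290,235:435],None,fx=4,fy=4,interpolation=cv2.INTER_CUBIC))
im,d=bot.camera('scene')
save('scene6.png',cv2.resize(im[100:250,230:390],None,fx=4,fy=4,interpolation=cv2.INTER_CUBIC))
E
python3 go.py .451,-.2655,.115,88.4
```

```text
at [ 0.4507 -0.2655  0.1535] psi 88.42 tilt [-1.e-04  1.e-04 -1.e+00] F [-0.1  0.7 -1.8] w 0.0127 t 13.22 j [-0.53  0.35 -0.1   1.12  0.   -0.5 ]
(0.451, -0.2655, 0.115, 88.4) lin [-0.0, 0.0003, 0.0385] rot [-0.01, -0.01, 0.02]
```

View pics/scene6.png

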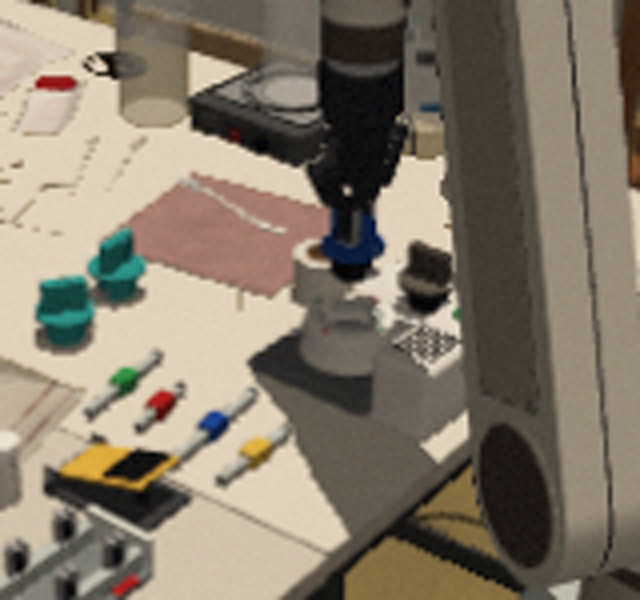

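View pics/top6.png

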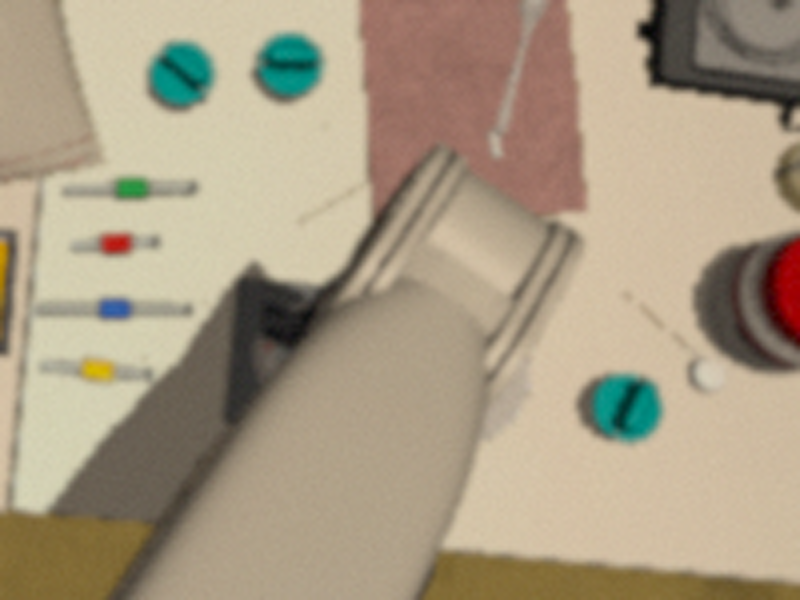

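The blue cap is over the socket and nothing else has moved. Lowering it in.

Emit:
jog_arm(jaw=[1, 1, 1, 1, 1, 1, 1, 1], linear=[[0, 0, 0.008], [0, 0, 0.016], [0, 0, 0.024], [0, 0, 0.032], [0, 0, 0.038], [0, 0, 0.044], [0, 0, 0.05], [0, 0, 0.055]], delta_rot=[[0, 0, 0], [0, 0, 0], [0, 0, 0], [0, 0, 0], [0, 0, 0], [0, 0, 0], [0, 0, 0], [0, 0, 0]])

```text
clock: 13.88
eef_pos: [0.4504, -0.2655, 0.0978]
tool_rot: [0.717, 0.697, -0.0, -0.0]
ft_force: [0.4, -0.2, -1.7]
grip_width: 0.0126
```

```bash
python3 go.py .451,-.2655,.085,88.4
```

```text
at [ 0.4504 -0.2655  0.0978] psi 88.38 tilt [-4.e-04  2.e-04 -1.e+00] F [ 0.4 -0.2 -1.7] w 0.0126 t 13.88 j [-0.53  0.4  -0.18  0.99  0.   -0.5 ]
(0.451, -0.2655, 0.085, 88.4) lin [0.0, 0.0006, 0.0128] rot [-0.02, -0.01, -0.02]
```

Emit:
jog_arm(jaw=[1, 1, 1, 1, 1, 1, 1, 1], linear=[[0, 0, 0.003], [0, 0, 0.006], [0, 0, 0.009], [0, 0, 0.012], [0, 0, 0.0135], [0, 0, 0.0135], [0, 0, 0.0135], [0, 0, 0.0135]], delta_rot=[[0, 0, 0], [0, 0, 0], [0, 0, 0], [0, 0, 0], [0, 0, 0], [0, 0, 0], [0, 0, 0], [0, 0, 0]])

```text
clock: 14.55
eef_pos: [0.4504, -0.2655, 0.0859]
tool_rot: [0.717, 0.697, 0.0, 0.0]
ft_force: [-3.5, 1.3, 7.3]
grip_width: 0.0131
```

```bash
python3 go.py .451,-.2655,.0846,88.4
```

```text
at [ 0.4504 -0.2655  0.0859] psi 88.39 tilt [ 3.e-04 -1.e-04 -1.e+00] F [-3.5  1.3  7.3] w 0.0131 t 14.55 j [-0.53  0.41 -0.2   0.96  0.   -0.5 ]
(0.451, -0.2655, 0.0846, 88.4) lin [0.0, 0.0006, 0.0013] rot [0.02, 0.01, -0.01]
```

Emit:
jog_arm(jaw=[1, 1, 1, 1, 1, 1, 1, 1], linear=[[0, 0, 0.0007], [0, 0, 0.0014], [0, 0, 0.0014], [0, 0, 0.0014], [0, 0, 0.0014], [0, 0, 0.0014], [0, 0, 0.0014], [0, 0, 0.0014]], delta_rot=[[0, 0, 0], [0, 0, 0], [0, 0, 0], [0, 0, 0], [0, 0, 0], [0, 0, 0], [0, 0, 0], [0, 0, 0]])

```text
clock: 15.22
eef_pos: [0.4504, -0.2655, 0.0847]
tool_rot: [0.717, 0.697, 0.0, 0.0]
ft_force: [-3.0, 2.4, 6.3]
grip_width: 0.0132
```

```bash
python3 go.py .451,-.2655,.0846,88.4;python3 -c "
from workcell import bot;print(bot.get_obs()['ft_torque'])"
```

```text
at [ 0.4504 -0.2655  0.0847] psi 88.38 tilt [ 4.e-04 -3.e-04 -1.e+00] F [-3.   2.4  6.3] w 0.0132 t 15.22 j [-0.53  0.41 -0.2   0.95 -0.   -0.5 ]
(0.451, -0.2655, 0.0846, 88.4) lin [0.0, 0.0006, 0.0001] rot [0.02, 0.01, -0.02]
[0.48325434 0.82832831 0.00226965]
```

Emit:
jog_arm(jaw=[1, 1, 1, 1, 1, 1, 1, 1], linear=[[0, 0, 0], [0, 0, 0], [0, 0, 0], [0, 0, 0], [0, 0, 0], [0, 0, 0], [0, 0, 0], [0, 0, 0]], delta_rot=[[0, 0, 5], [0, 0, 11], [0, 0, 17], [0, 0, 23], [0, 0, 29], [0, 0, 35], [0, 0, 41], [0, 0, 47]])

```text
clock: 15.88
eef_pos: [0.4524, -0.2662, 0.0854]
tool_rot: [0.936, 0.351, 0.002, 0.002]
ft_force: [-0.7, 2.4, 7.2]
grip_width: 0.013
```

```bash
python3 go.py .451,-.2655,.0846,-1.6;python3 -c "
from workcell import bot;print(bot.get_obs()['ft_torque'])"
```

```text
at [ 0.4524 -0.2662  0.0854] psi 41.11 tilt [ 0.0045 -0.0018 -1.    ] F [-0.7  2.4  7.2] w 0.013 t 15.88 j [-0.53  0.41 -0.2   0.95  0.    0.32]
(0.451, -0.2655, 0.0846, -1.6) lin [-0.0005, -0.0015, 0.0008] rot [0.19, -0.22, 42.71]
[0.37644457 0.06411653 0.07342556]
```

Emit:
jog_arm(jaw=[1, 1, 1, 1, 1, 1, 1, 1], linear=[[0, 0, 0.0004], [0, 0, 0.0004], [0, 0, 0.0004], [0, 0, 0.0004], [0, 0, 0.0004], [0, 0, 0.0004], [0, 0, 0.0004], [0, 0, 0.0004]], delta_rot=[[0, 0, 6], [0, 0, 12], [0, 0, 18], [0, 0, 24], [0, 0, 30], [0, 0, 36], [0, 0, 42], [0, 0, 43]])

```text
clock: 16.55
eef_pos: [0.453, -0.2659, 0.0852]
tool_rot: [1.0, -0.016, 0.003, 0.001]
ft_force: [1.2, 1.9, 6.3]
grip_width: 0.013
```

```bash
python3 go.py .451,-.2655,.0846,-1.6;python3 -c "
from workcell import bot;print(bot.get_obs()['ft_torque'])"
```

```text
at [ 0.453  -0.2659  0.0852] psi -1.78 tilt [ 0.0059 -0.0012 -1.    ] F [1.2 1.9 6.3] w 0.013 t 16.55 j [-0.53  0.41 -0.2   0.95  0.    1.07]
(0.451, -0.2655, 0.0846, -1.6) lin [-0.002, -0.0004, 0.0006] rot [0.06, -0.34, -0.18]
[ 0.49879082 -0.23528966  0.15098326]
```

Emit:
jog_arm(jaw=[1, 1, 1, 1, 1, 1, 1, 1], linear=[[0, 0, -0.001], [0, 0, -0.002], [0, 0, -0.003], [0, 0, -0.004], [0, 0, -0.0045], [0, 0, -0.0045], [0, 0, -0.0045], [0, 0, -0.0045]], delta_rot=[[0, 0, 0], [0, 0, 0], [0, 0, 0], [0, 0, 0], [0, 0, 0], [0, 0, 0], [0, 0, 0], [0, 0, 0]])

```text
clock: 17.22
eef_pos: [0.4522, -0.2659, 0.0887]
tool_rot: [1.0, -0.014, 0.002, 0.0]
ft_force: [4.7, 2.0, 5.9]
grip_width: 0.0129
```

```bash
python3 go.py .451,-.2655,.0901,-1.6;python3 -c "
from workcell import bot;print(bot.get_obs()['ft_torque'])"
```

```text
at [ 0.4522 -0.2659  0.0887] psi -1.58 tilt [ 3.7e-03 -6.0e-04 -1.0e+00] F [4.7 2.  5.9] w 0.0129 t 17.22 j [-0.53  0.41 -0.2   0.96  0.    1.07]
(0.451, -0.2655, 0.0901, -1.6) lin [-0.0012, -0.0003, -0.0014] rot [0.03, -0.21, 0.02]
[ 0.47391777 -1.22105382  0.00148422]
```

Emit:
jog_arm(jaw=[1, 1, 1, 1, 1, 1, 1, 1], linear=[[0.0005, 0, -0.0005], [0.0005, 0, -0.001], [0.0005, 0, -0.0014], [0.0005, 0, -0.0014], [0.0005, 0, -0.0014], [0.0005, 0, -0.0014], [0.0005, 0, -0.0014], [0.0005, 0, -0.0014]], delta_rot=[[0, 0, 0], [0, 0, 0], [0, 0, 0], [0, 0, 0], [0, 0, 0], [0, 0, 0], [0, 0, 0], [0, 0, 0]])

```text
clock: 17.88
eef_pos: [0.4513, -0.2658, 0.0894]
tool_rot: [1.0, -0.014, 0.0, 0.0]
ft_force: [5.1, 0.6, 5.8]
grip_width: 0.0131
```

```bash
python3 go.py .451,-.2655,.0901,-1.6;python3 -c "
from workcell import bot;print(bot.get_obs()['ft_torque'])"
```

```text
at [ 0.4513 -0.2658  0.0894] psi -1.62 tilt [ 7.e-04 -4.e-04 -1.e+00] F [5.1 0.6 5.8] w 0.0131 t 17.88 j [-0.53  0.41 -0.19  0.97 -0.    1.07]
(0.451, -0.2655, 0.0901, -1.6) lin [-0.0003, -0.0003, -0.0007] rot [0.02, -0.04, -0.02]
[ 0.24793307 -1.13342203  0.01760063]
```

Emit:
jog_arm(jaw=[1, 1, 1, 1, 0.8, 0.6, 0.5, 0.5], linear=[[0, 0, -0.0007], [0, 0, -0.0007], [0, 0, -0.0007], [0, 0, -0.0007], [0, 0, -0.0007], [0, 0, -0.0007], [0, 0, -0.0007], [0, 0, -0.0007]], delta_rot=[[0, 0, 0], [0, 0, 0], [0, 0, 0], [0, 0, 0], [0, 0, 0], [0, 0, 0], [0, 0, 0], [0, 0, 0]])

```text
clock: 18.55
eef_pos: [0.4491, -0.2651, 0.0888]
tool_rot: [1.0, -0.014, -0.002, -0.001]
ft_force: [-0.0, 0.9, -0.5]
grip_width: 0.0426
```

Emit:
jog_arm(jaw=[0.5, 0.5, 0.5, 0.5, 0.5, 0.5, 0.5, 0.5], linear=[[0, 0, 0], [0, 0, -0.01], [0, 0, -0.03], [0, 0, -0.055], [0, -0.03, -0.08], [0, -0.07, -0.1], [0, -0.11, -0.1], [0, -0.14, -0.1]], delta_rot=[[0, 0, 0], [0, 0, 0], [0, 0, 0], [0, 0, 0], [0, 0, 0], [0, 0, 0], [0, 0, 0], [0, 0, 0]])

```text
clock: 19.22
eef_pos: [0.4556, -0.124, 0.1925]
tool_rot: [1.0, -0.014, 0.002, 0.0]
ft_force: [0.4, -0.1, -0.5]
grip_width: 0.0423
```

```bash
cat > look.py <<'E'
import sys
from h import *
t=sys.argv[1]
im,d=bot.camera('top'); np.savez('top%s.npz'%t,im=im,d=d)
save('top%s.png'%t,cv2.resize(im[140:265,130:370],None,fx=3.3,fy=3.3,interpolation=cv2.INTER_CUBIC))
im,d=bot.camera('scene'); np.savez('scene%s.npz'%t,im=im,d=d)
save('scene%s.png'%t,cv2.resize(im[125:285,190:390],None,fx=3.7,fy=3.7,interpolation=cv2.INTER_CUBIC))
E
python3 look.py 7; python3 go.py
python3 - <<'E'
from meas import *
z=np.load('top7.npz'); P=cloud('top',z['d']); Z=P[...,2]
m=(np.hypot(P[...,0]-.4507,P[...,1]+.265)<.035)
for lo,hi in((.09,.12),(.058,.08)):
    q=m&(Z>lo)&(Z<hi); print(q.sum(),np.median(Z[q]))
print(wing(P,(205,255,290,335),.101))
E
```

```text
at [ 0.4547 -0.122   0.1912] psi -1.28 tilt [ 7.e-04  9.e-04 -1.e+00] F [ 0.2 -0.2  0.2] w 0.0425 t 19.32 j [-0.26  0.22 -0.18  1.18  0.    1.33]
62 0.09987870601777304
190 0.06910026746984321
(array([ 0.44902425, -0.26792902]), np.float64(88.59064591503164), array([0.04530601, 0.01381639]))
```

View pics/top7.png

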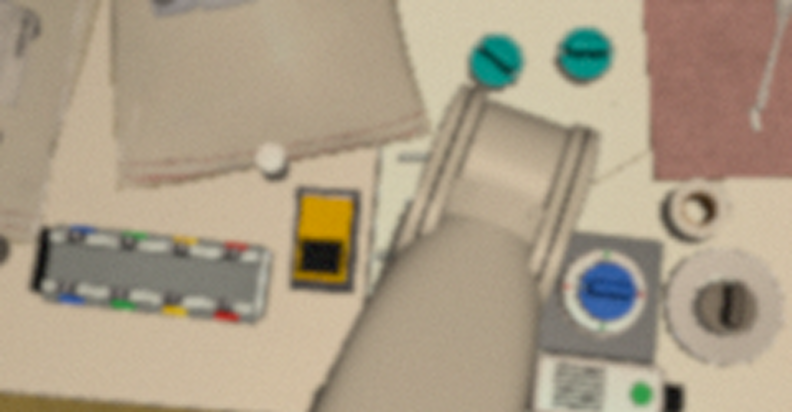

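View pics/scene7.png

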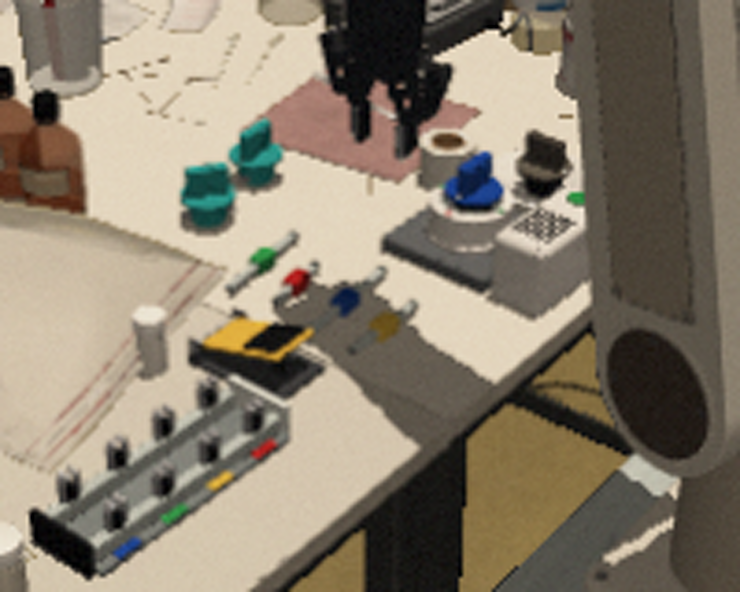

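Depth puts the fresh cap's flange at 69 mm and its wing top at 100 mm, so its origin is at 36 mm. Its wing lies at 88.6°, so it is locked. The spent cap is in the dish, and the nozzles haven't moved. Next is the yellow nozzle, for clip 2.

```bash
python3 go.py .4235,-.0852,.075,0.3
```

```text
at [ 0.4547 -0.122   0.1912] psi -1.28 tilt [ 7.e-04  9.e-04 -1.e+00] F [ 0.2 -0.2  0.2] w 0.0425 t 19.32 j [-0.26  0.22 -0.18  1.18  0.    1.33]
(0.4235, -0.0852, 0.075, 0.3) lin [-0.0321, -0.036, 0.1162] rot [-0.05, -0.04, -1.58]
```

Emit:
jog_arm(jaw=[0.5, 0.5, 0.5, 0.5, 0.5, 0.5, 0.5, 0.5], linear=[[-0.016, -0.018, 0.02], [-0.032, -0.036, 0.04], [-0.032, -0.036, 0.06], [-0.032, -0.036, 0.08], [-0.032, -0.036, 0.1], [-0.032, -0.036, 0.115], [-0.032, -0.036, 0.115], [-0.032, -0.036, 0.115]], delta_rot=[[0, 0, -1.5], [0, 0, -1.5], [0, 0, -1.5], [0, 0, -1.5], [0, 0, -1.5], [0, 0, -1.5], [0, 0, -1.5], [0, 0, -1.5]])

```text
clock: 19.98
eef_pos: [0.4234, -0.0892, 0.0747]
tool_rot: [1.0, -0.001, -0.001, -0.0]
ft_force: [-0.2, 0.6, 0.2]
grip_width: 0.0424
```

```bash
python3 look.py 8; python3 go.py .4235,-.0852,.021,0.3
```

```text
at [ 0.4249 -0.0894  0.076 ] psi -0.15 tilt [ 1.5e-03 -6.0e-04 -1.0e+00] F [-0.1  0.7  0.2] w 0.0426 t 20.08 j [-0.21  0.27 -0.44  0.85 -0.    1.37]
(0.4235, -0.0852, 0.021, 0.3) lin [-0.0015, -0.0042, 0.055] rot [0.03, -0.09, -0.45]
```

View pics/scene8.png

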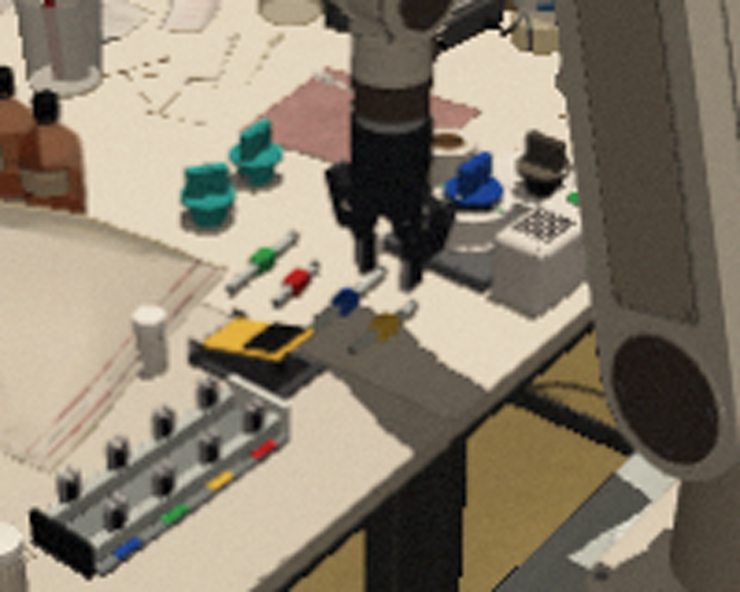

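Emit:
jog_arm(jaw=[0.5, 0.5, 0.5, 0.5, 0.5, 0.5, 0.5, 0.5], linear=[[-0.0015, -0.004, 0.01], [-0.0015, -0.004, 0.02], [-0.0015, -0.004, 0.03], [-0.0015, -0.004, 0.04], [-0.0015, -0.004, 0.048], [-0.0015, -0.004, 0.054], [-0.0015, -0.004, 0.054], [-0.0015, -0.004, 0.054]], delta_rot=[[0, 0, -0.5], [0, 0, -0.5], [0, 0, -0.5], [0, 0, -0.5], [0, 0, -0.5], [0, 0, -0.5], [0, 0, -0.5], [0, 0, -0.5]])

```text
clock: 20.75
eef_pos: [0.4227, -0.0849, 0.0212]
tool_rot: [1.0, 0.003, 0.0, 0.0]
ft_force: [0.3, 0.5, 1.0]
grip_width: 0.0428
```

Emit:
jog_arm(jaw=[0.7, 1, 1, 1, 1, 1, 1, 1], linear=[[0, 0, 0], [0, 0, 0], [0, 0, 0], [0, 0, 0], [0, 0, 0], [0, 0, 0], [0, 0, 0], [0, 0, 0]], delta_rot=[[0, 0, 0], [0, 0, 0], [0, 0, 0], [0, 0, 0], [0, 0, 0], [0, 0, 0], [0, 0, 0], [0, 0, 0]])

```text
clock: 21.42
eef_pos: [0.4232, -0.0849, 0.0217]
tool_rot: [1.0, 0.003, 0.001, 0.0]
ft_force: [-0.5, 0.3, 5.5]
grip_width: 0.0165
```

```bash
cat > rail.py <<'E'
import numpy as np
C=np.array([.4322,.2062]); th=np.radians(-1.5)
ex=np.array([np.cos(th),np.sin(th)]); ey=np.array([-np.sin(th),np.cos(th)])
for i in range(4): print(i+1,(C+ey*(-.0825+.055*i)).round(4))
E
python3 rail.py; python3 go.py .4307,.179,.11,88.5
```

```text
1 [0.43   0.1237]
2 [0.4315 0.1787]
3 [0.4329 0.2337]
4 [0.4344 0.2887]
at [ 0.4232 -0.0849  0.0217] psi 0.38 tilt [ 1.7e-03 -4.0e-04 -1.0e+00] F [-0.5  0.3  5.5] w 0.0165 t 21.42 j [-0.2   0.36 -0.51  0.7  -0.    1.37]
(0.4307, 0.179, 0.11, 88.5) lin [0.0094, -0.2638, -0.0884] rot [0.09, -0.06, -88.12]
```

Emit:
jog_arm(jaw=[1, 1, 1, 1, 1, 1, 1, 1], linear=[[0, 0, -0.02], [0, 0, -0.05], [0, 0, -0.08], [0.001, -0.02, -0.1], [0.002, -0.05, -0.105], [0.004, -0.085, -0.105], [0.005, -0.12, -0.105], [0.006, -0.155, -0.105]], delta_rot=[[0, 0, 0], [0, 0, -6], [0, 0, -12], [0, 0, -18], [0, 0, -24], [0, 0, -30], [0, 0, -37], [0, 0, -44]])

```text
clock: 22.08
eef_pos: [0.4274, 0.0716, 0.1263]
tool_rot: [0.925, 0.38, 0.0, 0.0]
ft_force: [0.7, -0.6, -0.4]
grip_width: 0.0167
```

```bash
python3 go.py .4315,.1787,.12,88.5
```

```text
at [0.4274 0.0716 0.1263] psi 44.67 tilt [ 1.e-03  1.e-04 -1.e+00] F [ 0.7 -0.6 -0.4] w 0.0167 t 22.08 j [ 0.17  0.21 -0.38  0.99 -0.    0.96]
(0.4315, 0.1787, 0.12, 88.5) lin [0.0782, -0.0733, 0.0063] rot [0.05, -0.03, -43.83]
```

Emit:
jog_arm(jaw=[1, 1, 1, 1, 1, 1, 1, 1], linear=[[0.017, -0.016, 0], [0.036, -0.034, 0], [0.056, -0.052, 0], [0.07, -0.066, 0], [0.078, -0.0735, 0.005], [0.078, -0.0735, 0.005], [0.078, -0.0735, 0.005], [0.078, -0.0735, 0.005]], delta_rot=[[0, 0, -7], [0, 0, -14], [0, 0, -21], [0, 0, -28], [0, 0, -35], [0, 0, -42], [0, 0, -44], [0, 0, -44]])

```text
clock: 22.75
eef_pos: [0.4314, 0.1777, 0.1206]
tool_rot: [0.717, 0.698, -0.0, -0.0]
ft_force: [0.3, 0.3, -1.2]
grip_width: 0.0163
```

```bash
python3 look.py 9; python3 go.py .4315,.1787,.075,88.5
```

```text
at [0.4316 0.1773 0.1207] psi 88.32 tilt [-4.e-04 -2.e-04 -1.e+00] F [-0.   0.4 -0.8] w 0.0165 t 22.85 j [ 0.39  0.28 -0.3   0.99 -0.    0.42]
(0.4315, 0.1787, 0.075, 88.5) lin [0.0014, -0.0001, 0.0457] rot [-0.02, 0.01, -0.18]
```

View pics/scene9.png

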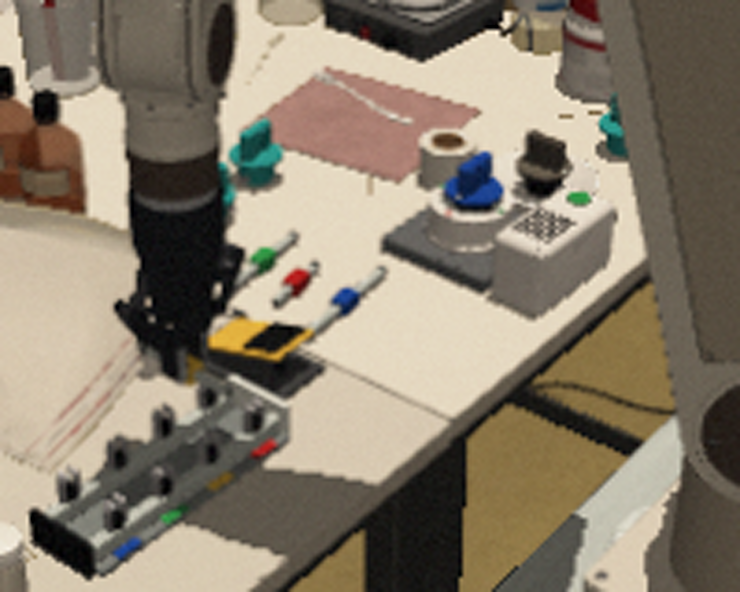

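View pics/top9.png

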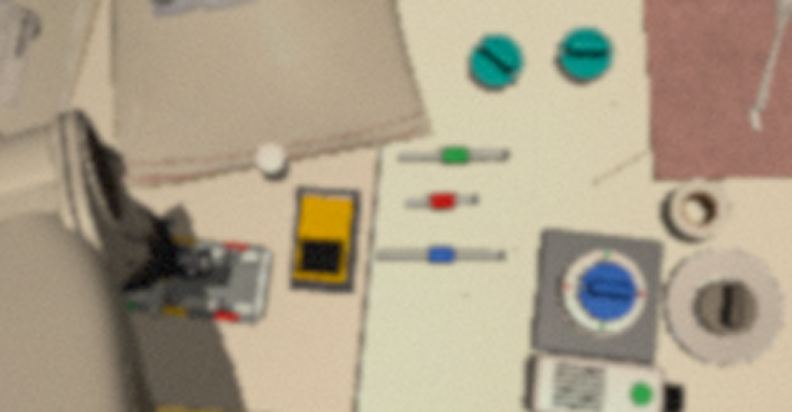

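Emit:
jog_arm(jaw=[1, 1, 1, 1, 1, 1, 1, 1], linear=[[0.0014, 0, 0.008], [0.0014, 0, 0.016], [0.0014, 0, 0.024], [0.0014, 0, 0.032], [0.0014, 0, 0.04], [0.0014, 0, 0.046], [0.0014, 0, 0.05], [0.0014, 0, 0.052]], delta_rot=[[0, 0, 0], [0, 0, 0], [0, 0, 0], [0, 0, 0], [0, 0, 0], [0, 0, 0], [0, 0, 0], [0, 0, 0]])

```text
clock: 23.52
eef_pos: [0.4318, 0.1791, 0.0686]
tool_rot: [0.717, 0.697, 0.0, -0.0]
ft_force: [-3.2, -0.5, 9.1]
grip_width: 0.0163
```

```bash
python3 look.py 10; python3 go.py .4315,.1787,.0577,88.5
```

```text
at [0.4318 0.179  0.0688] psi 88.4 tilt [-3.e-04  4.e-04 -1.e+00] F [-0.3  0.5  0.6] w 0.0161 t 23.62 j [ 0.39  0.34 -0.37  0.86  0.    0.42]
(0.4315, 0.1787, 0.0577, 88.5) lin [-0.0003, -0.0003, 0.0111] rot [-0.02, -0.02, -0.1]
```

View pics/scene10.png

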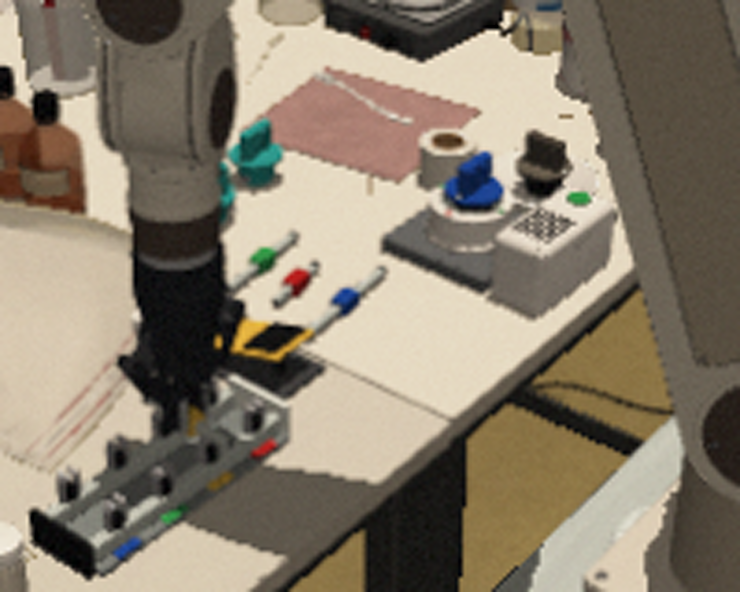

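Emit:
jog_arm(jaw=[1, 1, 1, 1, 1, 1, 1, 1], linear=[[0, 0, 0.002], [0, 0, 0.004], [0, 0, 0.006], [0, 0, 0.008], [0, 0, 0.01], [0, 0, 0.0115], [0, 0, 0.0115], [0, 0, 0.0115]], delta_rot=[[0, 0, 0], [0, 0, 0], [0, 0, 0], [0, 0, 0], [0, 0, 0], [0, 0, 0], [0, 0, 0], [0, 0, 0]])

```text
clock: 24.28
eef_pos: [0.4323, 0.1789, 0.0576]
tool_rot: [0.717, 0.697, 0.0, 0.0]
ft_force: [-0.0, 1.2, 3.0]
grip_width: 0.0167
```

```bash
python3 go.py .4315,.1787,.0577,88.5
```

```text
at [0.4323 0.1789 0.0576] psi 88.38 tilt [ 8.e-04  3.e-04 -1.e+00] F [-0.   1.2  3. ] w 0.0167 t 24.28 j [ 0.39  0.36 -0.38  0.83  0.    0.42]
(0.4315, 0.1787, 0.0577, 88.5) lin [-0.0002, -0.0008, -0.0001] rot [0.05, -0.02, -0.12]
```

Emit:
jog_arm(jaw=[1, 1, 1, 1, 1, 1, 1, 1], linear=[[0, 0, 0.001], [0, 0, 0.0015], [0, 0, 0.0015], [0, 0, 0.0015], [0, 0, 0.0015], [0, 0, 0.0015], [0, 0, 0.0015], [0, 0, 0.0015]], delta_rot=[[0, 0, 0], [0, 0, 0], [0, 0, 0], [0, 0, 0], [0, 0, 0], [0, 0, 0], [0, 0, 0], [0, 0, 0]])

```text
clock: 24.95
eef_pos: [0.4323, 0.1789, 0.0574]
tool_rot: [0.717, 0.697, 0.001, 0.0]
ft_force: [-2.3, -1.4, 13.9]
grip_width: 0.0165
```

Emit:
jog_arm(jaw=[0.75, 0.65, 0.65, 0.65, 0.65, 0.65, 0.65, 0.65], linear=[[0, 0, -0.001], [0, 0, -0.001], [0, 0, -0.001], [0, 0, -0.015], [0, 0, -0.035], [0, 0, -0.055], [0, 0, -0.075], [0, 0, -0.085]], delta_rot=[[0, 0, 0], [0, 0, 0], [0, 0, 0], [0, 0, 0], [0, 0, 0], [0, 0, 0], [0, 0, 0], [0, 0, 0]])

```text
clock: 25.62
eef_pos: [0.4326, 0.179, 0.1426]
tool_rot: [0.717, 0.697, 0.001, 0.0]
ft_force: [0.1, 1.1, -0.6]
grip_width: 0.0296
```

```bash
python3 go.py .4778,-.096,.12,5
```

```text
at [0.4326 0.179  0.1426] psi 88.38 tilt [ 1.8e-03  6.0e-04 -1.0e+00] F [ 0.1  1.1 -0.6] w 0.0296 t 25.62 j [ 0.39  0.25 -0.27  1.05 -0.    0.42]
(0.4778, -0.096, 0.12, 5.0) lin [-0.2736, 0.0529, 0.0225] rot [0.06, -0.11, 83.38]
```

It hit a hard stop at axis height 45 mm, so it has clicked in. Next is the blue nozzle.

Emit:
jog_arm(jaw=[0.5, 0.5, 0.5, 0.5, 0.5, 0.5, 0.5, 0.5], linear=[[-0.025, 0.005, 0], [-0.06, 0.012, 0], [-0.095, 0.018, 0], [-0.13, 0.025, 0], [-0.165, 0.032, 0], [-0.2, 0.039, 0], [-0.235, 0.046, 0], [-0.265, 0.052, 0.01]], delta_rot=[[0, 0, 7], [0, 0, 14], [0, 0, 21], [0, 0, 28], [0, 0, 35], [0, 0, 42], [0, 0, 49], [0, 0, 56]])

```text
clock: 26.28
eef_pos: [0.4775, -0.0901, 0.1319]
tool_rot: [0.961, 0.275, 0.001, 0.001]
ft_force: [0.8, 0.0, 0.5]
grip_width: 0.0423
```

```bash
python3 look.py 11; python3 go.py .4776,-.096,.08,5
```

```text
at [ 0.476  -0.0914  0.1293] psi 31.92 tilt [-0.002 -0.001 -1.   ] F [0.3 0.5 0. ] w 0.0427 t 26.38 j [-0.19  0.3  -0.24  1.03 -0.    0.82]
(0.4776, -0.096, 0.08, 5.0) lin [-0.0009, 0.0047, 0.0493] rot [0.02, 0.13, 26.92]
```

View pics/scene11.png

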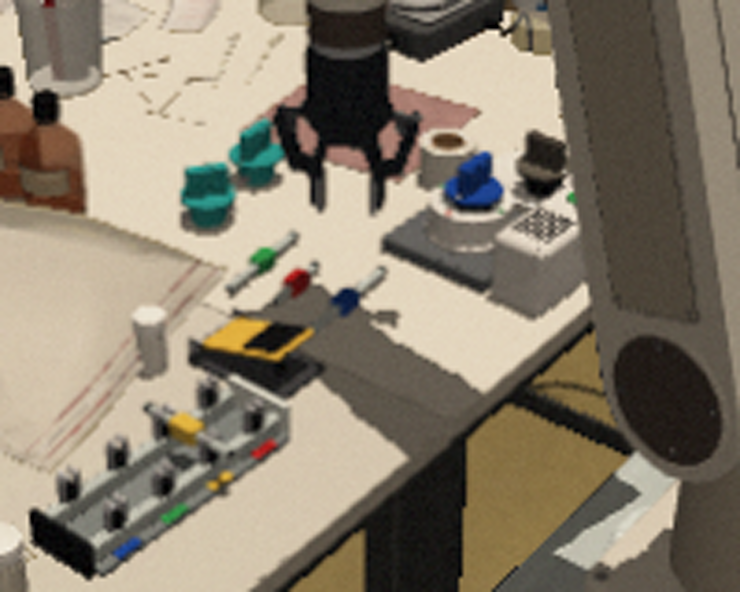

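View pics/top11.png

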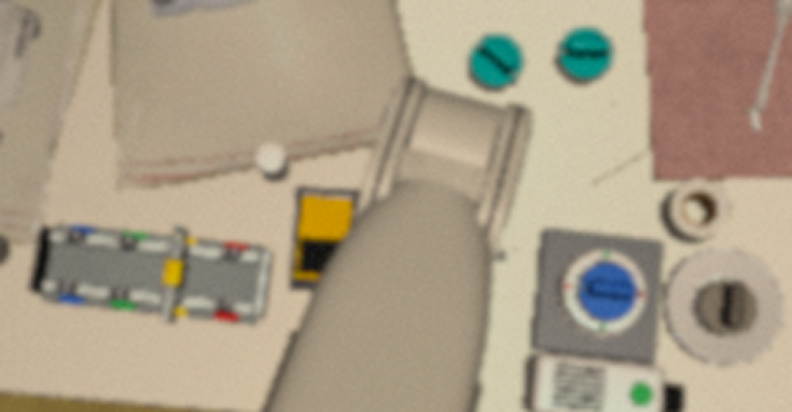

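The yellow nozzle lies in clip 2. I'll check its height and carry on to the blue one.

```bash
python3 - <<'E'
from meas import *
z=np.load('top11.npz'); P=cloud('top',z['d']); H=hsv(z['im'])
m=(H[...,1]>130)&(abs(H[...,0].astype(int)-25)<7)&(np.hypot(P[...,0]-.432,P[...,1]-.179)<.025)
print(m.sum(),np.median(P[m],0))
E
```

```text
46 [0.43132194 0.17641752 0.05339442]
```

Emit:
jog_arm(jaw=[0.5, 0.5, 0.5, 0.5, 0.5, 0.5, 0.5, 0.5], linear=[[-0.001, 0.003, 0.01], [-0.001, 0.005, 0.02], [-0.001, 0.005, 0.03], [-0.001, 0.005, 0.04], [-0.001, 0.005, 0.05], [-0.001, 0.005, 0.055], [-0.001, 0.005, 0.055], [-0.001, 0.005, 0.055]], delta_rot=[[0, 0, 7], [0, 0, 14], [0, 0, 21], [0, 0, 27], [0, 0, 27], [0, 0, 27], [0, 0, 27], [0, 0, 27]])

```text
clock: 27.05
eef_pos: [0.4779, -0.092, 0.0756]
tool_rot: [0.999, 0.048, -0.0, -0.0]
ft_force: [-0.2, 0.3, -0.6]
grip_width: 0.0429
```

```bash
python3 look.py 12; python3 go.py .4776,-.096,.0225,5
```

```text
at [ 0.4786 -0.0922  0.0764] psi 5.46 tilt [ 8.e-04 -1.e-04 -1.e+00] F [0.7 0.1 0.5] w 0.0429 t 27.15 j [-0.19  0.36 -0.31  0.9   0.    1.29]
(0.4776, -0.096, 0.0225, 5.0) lin [-0.0014, 0.0037, 0.0539] rot [0.01, -0.05, 0.46]
```

View pics/scene12.png

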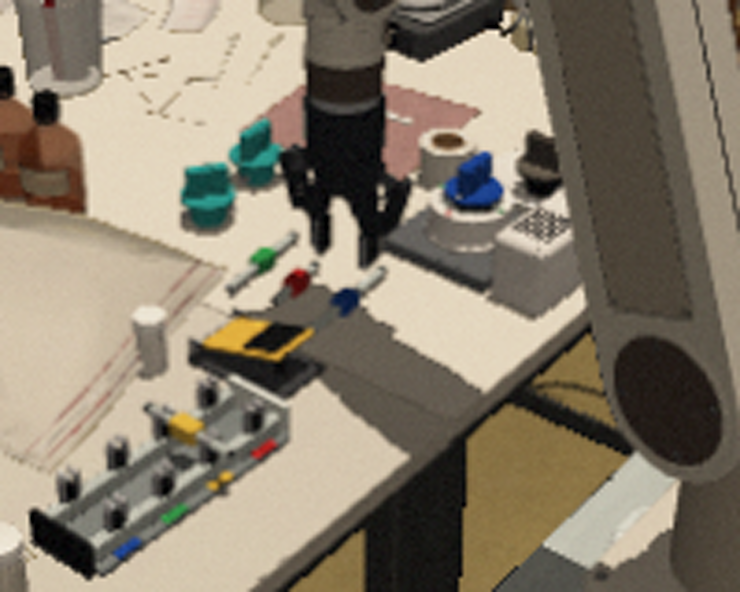

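Emit:
jog_arm(jaw=[0.5, 0.5, 0.5, 0.5, 0.5, 0.5, 0.5, 0.5], linear=[[-0.0015, 0.0035, 0.01], [-0.0015, 0.0035, 0.02], [-0.0015, 0.0035, 0.03], [-0.0015, 0.0035, 0.04], [-0.0015, 0.0035, 0.047], [-0.0015, 0.0035, 0.0525], [-0.0015, 0.0035, 0.0525], [-0.0015, 0.0035, 0.0525]], delta_rot=[[0, 0, 0.5], [0, 0, 0.5], [0, 0, 0.5], [0, 0, 0.5], [0, 0, 0.5], [0, 0, 0.5], [0, 0, 0.5], [0, 0, 0.5]])

```text
clock: 27.82
eef_pos: [0.4768, -0.0959, 0.023]
tool_rot: [0.999, 0.043, -0.0, -0.0]
ft_force: [0.5, -0.6, 0.4]
grip_width: 0.0426
```

Emit:
jog_arm(jaw=[0.7, 1, 1, 1, 1, 1, 1, 1], linear=[[0, 0, 0], [0, 0, 0], [0, 0, 0], [0, 0, 0], [0, 0, 0], [0, 0, 0], [0, 0, 0], [0, 0, 0]], delta_rot=[[0, 0, 0], [0, 0, 0], [0, 0, 0], [0, 0, 0], [0, 0, 0], [0, 0, 0], [0, 0, 0], [0, 0, 0]])

```text
clock: 28.48
eef_pos: [0.4777, -0.0961, 0.0241]
tool_rot: [0.999, 0.043, 0.001, 0.0]
ft_force: [-0.9, -0.3, 5.1]
grip_width: 0.0159
```

```bash
python3 go.py .4344,.2887,.12,88.5
```

```text
at [ 0.4777 -0.0961  0.0241] psi 4.89 tilt [ 1.7e-03 -3.0e-04 -1.0e+00] F [-0.9 -0.3  5.1] w 0.0159 t 28.48 j [-0.2   0.44 -0.36  0.77  0.    1.29]
(0.4344, 0.2887, 0.12, 88.5) lin [-0.0102, -0.3871, -0.096] rot [0.09, -0.06, -83.61]
```

Emit:
jog_arm(jaw=[1, 1, 1, 1, 1, 1, 1, 1], linear=[[0, 0, -0.02], [0, 0, -0.05], [0, 0, -0.08], [-0.001, -0.02, -0.1], [-0.002, -0.055, -0.105], [-0.003, -0.095, -0.105], [-0.004, -0.135, -0.105], [-0.005, -0.175, -0.105]], delta_rot=[[0, 0, 0], [0, 0, -6], [0, 0, -12], [0, 0, -18], [0, 0, -24], [0, 0, -30], [0, 0, -37], [0, 0, -44]])

```text
clock: 29.15
eef_pos: [0.4565, 0.0792, 0.1285]
tool_rot: [0.909, 0.416, 0.0, 0.0]
ft_force: [1.4, -0.1, -0.9]
grip_width: 0.0165
```

```bash
python3 go.py .4344,.2887,.125,88.5
```

```text
at [0.4565 0.0792 0.1285] psi 49.16 tilt [ 2.e-04 -0.e+00 -1.e+00] F [ 1.4 -0.1 -0.9] w 0.0165 t 29.15 j [ 0.17  0.26 -0.3   1.01 -0.    0.88]
(0.4344, 0.2887, 0.125, 88.5) lin [0.144, -0.1537, 0.0035] rot [0.01, -0.0, -39.34]
```

Emit:
jog_arm(jaw=[1, 1, 1, 1, 1, 1, 1, 1], linear=[[0.026, -0.028, 0], [0.052, -0.056, 0], [0.078, -0.084, 0], [0.104, -0.111, 0], [0.125, -0.134, 0], [0.14, -0.15, 0.003], [0.144, -0.154, 0.003], [0.144, -0.154, 0.003]], delta_rot=[[0, 0, -7], [0, 0, -14], [0, 0, -21], [0, 0, -28], [0, 0, -35], [0, 0, -39.5], [0, 0, -39.5], [0, 0, -39.5]])

```text
clock: 29.82
eef_pos: [0.4351, 0.2889, 0.1247]
tool_rot: [0.716, 0.698, -0.001, -0.0]
ft_force: [0.2, -0.4, -0.4]
grip_width: 0.016
```

```bash
python3 look.py 13; python3 go.py .4342,.2887,.075,88.5
```

```text
at [0.4354 0.2868 0.1249] psi 88.32 tilt [-0.0011 -0.0014 -1.    ] F [-0.2 -0.3 -0.1] w 0.0159 t 29.92 j [ 0.58  0.37 -0.15  1.05 -0.    0.61]
(0.4342, 0.2887, 0.075, 88.5) lin [0.0019, -0.0012, 0.0499] rot [-0.06, 0.08, -0.18]
```

View pics/scene13.png

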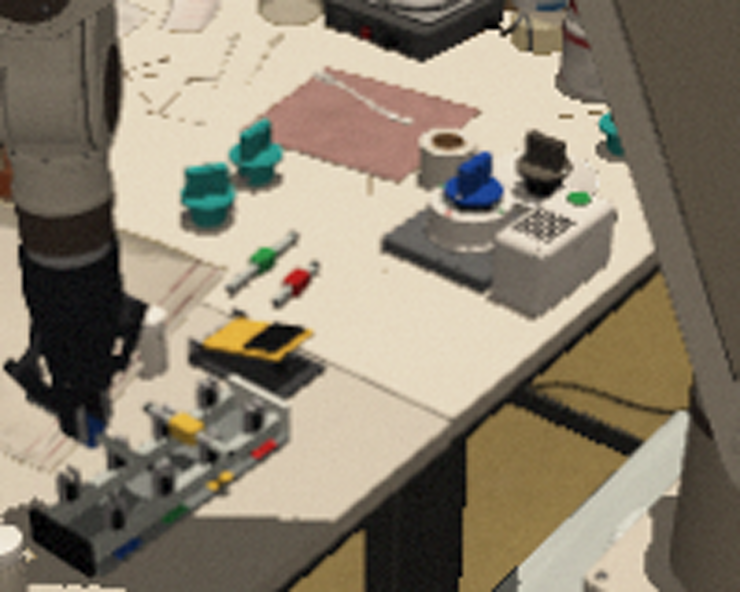

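Emit:
jog_arm(jaw=[1, 1, 1, 1, 1, 1, 1, 1], linear=[[0.0018, -0.001, 0.008], [0.0018, -0.001, 0.016], [0.0018, -0.001, 0.024], [0.0018, -0.001, 0.032], [0.0018, -0.001, 0.04], [0.0018, -0.001, 0.046], [0.0018, -0.001, 0.049], [0.0018, -0.001, 0.049]], delta_rot=[[0, 0, 0], [0, 0, 0], [0, 0, 0], [0, 0, 0], [0, 0, 0], [0, 0, 0], [0, 0, 0], [0, 0, 0]])

```text
clock: 30.58
eef_pos: [0.4343, 0.2891, 0.0753]
tool_rot: [0.717, 0.697, -0.001, -0.0]
ft_force: [0.4, -0.4, -0.1]
grip_width: 0.0159
```

```bash
python3 go.py .4342,.2887,.060,88.5
```

```text
at [0.4343 0.2891 0.0753] psi 88.38 tilt [-0.0017 -0.0011 -1.    ] F [ 0.4 -0.4 -0.1] w 0.0159 t 30.58 j [ 0.59  0.43 -0.21  0.93 -0.    0.62]
(0.4342, 0.2887, 0.06, 88.5) lin [-0.0004, -0.0, 0.0153] rot [-0.09, 0.07, -0.12]
```

Emit:
jog_arm(jaw=[1, 1, 1, 1, 1, 1, 1, 1], linear=[[0, 0, 0.003], [0, 0, 0.006], [0, 0, 0.008], [0, 0, 0.01], [0, 0, 0.012], [0, 0, 0.014], [0, 0, 0.0155], [0, 0, 0.0155]], delta_rot=[[0, 0, 0], [0, 0, 0], [0, 0, 0], [0, 0, 0], [0, 0, 0], [0, 0, 0], [0, 0, 0], [0, 0, 0]])

```text
clock: 31.25
eef_pos: [0.4351, 0.2895, 0.0606]
tool_rot: [0.717, 0.697, 0.0, 0.0]
ft_force: [2.8, 0.5, -2.8]
grip_width: 0.0164
```

```bash
python3 go.py .4342,.2887,.060,88.5
```

```text
at [0.4351 0.2895 0.0606] psi 88.38 tilt [ 5.e-04 -2.e-04 -1.e+00] F [ 2.8  0.5 -2.8] w 0.0164 t 31.25 j [ 0.59  0.44 -0.23  0.9  -0.    0.62]
(0.4342, 0.2887, 0.06, 88.5) lin [-0.0008, -0.0009, 0.0006] rot [0.03, 0.01, -0.12]
```

Emit:
jog_arm(jaw=[1, 1, 1, 1, 1, 1, 1, 1], linear=[[0, 0, 0.001], [0, 0, 0.002], [0, 0, 0.0025], [0, 0, 0.0025], [0, 0, 0.0025], [0, 0, 0.0025], [0, 0, 0.0025], [0, 0, 0.0025]], delta_rot=[[0, 0, 0], [0, 0, 0], [0, 0, 0], [0, 0, 0], [0, 0, 0], [0, 0, 0], [0, 0, 0], [0, 0, 0]])

```text
clock: 31.92
eef_pos: [0.435, 0.2896, 0.0599]
tool_rot: [0.717, 0.697, 0.0, 0.0]
ft_force: [-1.9, -4.2, 11.1]
grip_width: 0.016
```

```bash
python3 go.py .4342,.2887,.060,88.5
```

```text
at [0.435  0.2896 0.0599] psi 88.38 tilt [ 8.e-04  4.e-04 -1.e+00] F [-1.9 -4.2 11.1] w 0.016 t 31.92 j [ 0.59  0.44 -0.23  0.89 -0.    0.62]
(0.4342, 0.2887, 0.06, 88.5) lin [-0.0009, -0.0007, -0.0001] rot [0.05, -0.02, -0.12]
```

Hard stop reached. Releasing and going to the red nozzle at (.536,-.093).

Emit:
jog_arm(jaw=[0.75, 0.65, 0.65, 0.65, 0.65, 0.65, 0.65, 0.65], linear=[[0, 0, -0.001], [0, 0, -0.002], [0, 0, -0.002], [0, 0, -0.015], [0, 0, -0.035], [0, 0, -0.055], [0, 0, -0.075], [0, 0, -0.085]], delta_rot=[[0, 0, 0], [0, 0, 0], [0, 0, 0], [0, 0, 0], [0, 0, 0], [0, 0, 0], [0, 0, 0], [0, 0, 0]])

```text
clock: 32.58
eef_pos: [0.4357, 0.2903, 0.1454]
tool_rot: [0.717, 0.697, 0.001, 0.0]
ft_force: [0.7, 0.2, 1.4]
grip_width: 0.0299
```

```bash
python3 go.py .536,-.093,.14,8
```

```text
at [0.4357 0.2903 0.1454] psi 88.39 tilt [ 0.0022  0.0019 -1.    ] F [0.7 0.2 1.4] w 0.0299 t 32.58 j [ 0.59  0.35 -0.12  1.1   0.    0.62]
(0.536, -0.093, 0.14, 8.0) lin [-0.3803, 0.111, 0.0049] rot [0.03, -0.18, 80.39]
```

Emit:
jog_arm(jaw=[0.5, 0.5, 0.5, 0.5, 0.5, 0.5, 0.5, 0.5], linear=[[-0.03, 0.009, 0], [-0.065, 0.019, 0], [-0.1, 0.029, 0], [-0.135, 0.039, 0], [-0.17, 0.049, 0], [-0.205, 0.06, 0], [-0.24, 0.07, 0], [-0.275, 0.08, 0]], delta_rot=[[0, 0, 7], [0, 0, 14], [0, 0, 21], [0, 0, 28], [0, 0, 35], [0, 0, 42], [0, 0, 49], [0, 0, 56]])

```text
clock: 33.25
eef_pos: [0.507, 0.0108, 0.1428]
tool_rot: [0.961, 0.276, -0.0, -0.0]
ft_force: [0.2, 0.7, 0.9]
grip_width: 0.0425
```

```bash
python3 look.py 14; python3 go.py .536,-.093,.08,8; python3 - <<'E'
from meas import *
z=np.load('top14.npz'); P=cloud('top',z['d']); H=hsv(z['im']); h=H[...,0].astype(int)
for n,mm in [('blue',abs(h-112)<12),('yellow',abs(h-25)<7),('red',(h<8)|(h>172)),('green',abs(h-65)<16)]:
    for a,c,m in comp(mm&(H[...,1]>110)&(H[...,2]>50),minA=14):
        q=np.median(P[m],0)
        if .3<q[0]<.65 and -.2<q[1]<.35 and q[2]>.012: print(n,a,c.round(1),q.round(4))
E
```

```text
at [0.508  0.0078 0.1428] psi 31.87 tilt [ 2.0e-04 -1.4e-03 -1.0e+00] F [-0.3  1.  -0.3] w 0.0426 t 33.35 j [ 0.02  0.33 -0.16  1.08 -0.    1.03]
(0.536, -0.093, 0.08, 8.0) lin [-0.0294, 0.1003, 0.063] rot [0.08, 0.02, 23.87]
blue 40 [150.2 218.7] [0.434  0.2868 0.0531]
yellow 23 [180.4 221.8] [0.4316 0.1836 0.0516]
red 29 [263.6 200.4] [ 0.5364 -0.0932  0.0178]
green 23 [267.6 186.6] [ 0.5867 -0.1033  0.0182]
```

View pics/top14.png

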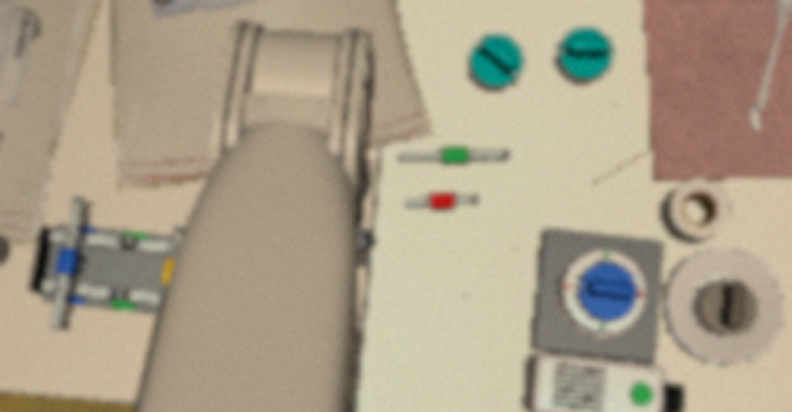

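View pics/scene14.png

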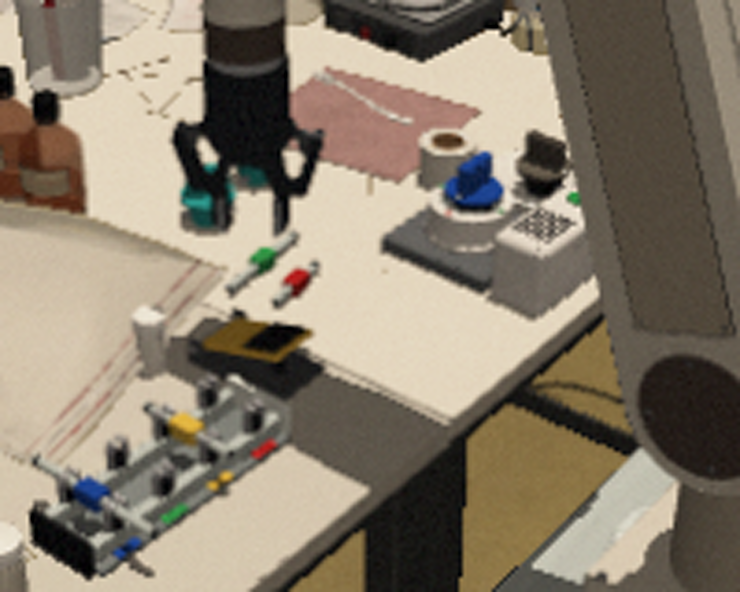

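The blue nozzle is seated, with its grip top at 53 mm. Red and green haven't moved. Going to the red one.

Emit:
jog_arm(jaw=[0.5, 0.5, 0.5, 0.5, 0.5, 0.5, 0.5, 0.5], linear=[[-0.009, 0.03, 0.005], [-0.018, 0.06, 0.015], [-0.027, 0.09, 0.025], [-0.029, 0.1, 0.038], [-0.029, 0.1, 0.05], [-0.029, 0.1, 0.063], [-0.029, 0.1, 0.063], [-0.029, 0.1, 0.063]], delta_rot=[[0, 0, 7], [0, 0, 14], [0, 0, 21], [0, 0, 24], [0, 0, 24], [0, 0, 24], [0, 0, 24], [0, 0, 24]])

```text
clock: 34.02
eef_pos: [0.5351, -0.0868, 0.0793]
tool_rot: [0.997, 0.074, -0.002, -0.001]
ft_force: [-0.2, -0.5, -0.5]
grip_width: 0.0425
```

```bash
python3 look.py 15; python3 go.py .5363,-.093,.0225,8
```

```text
at [ 0.5365 -0.087   0.0808] psi 8.46 tilt [ 5.e-04  1.e-04 -1.e+00] F [0.3 0.1 0.2] w 0.0427 t 34.12 j [-0.16  0.45 -0.15  0.97  0.    1.26]
(0.5363, -0.093, 0.0225, 8.0) lin [-0.0011, 0.0059, 0.0583] rot [-0.0, -0.03, 0.46]
```

View pics/scene15.png

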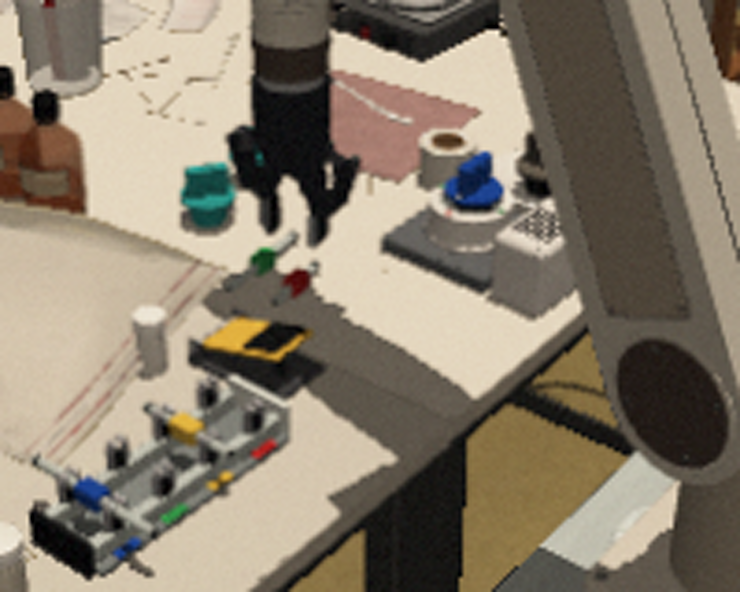

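Emit:
jog_arm(jaw=[0.55, 0.55, 0.55, 0.55, 0.55, 0.55, 0.55, 0.55], linear=[[-0.001, 0.006, 0.01], [-0.001, 0.006, 0.02], [-0.001, 0.006, 0.03], [-0.001, 0.006, 0.04], [-0.001, 0.006, 0.05], [-0.001, 0.006, 0.057], [-0.001, 0.006, 0.057], [-0.001, 0.006, 0.057]], delta_rot=[[0, 0, 0.5], [0, 0, 0.5], [0, 0, 0.5], [0, 0, 0.5], [0, 0, 0.5], [0, 0, 0.5], [0, 0, 0.5], [0, 0, 0.5]])

```text
clock: 34.78
eef_pos: [0.5355, -0.0936, 0.0226]
tool_rot: [0.998, 0.069, -0.001, -0.0]
ft_force: [-0.6, 0.4, 0.4]
grip_width: 0.0384
```

Emit:
jog_arm(jaw=[0.7, 1, 1, 1, 1, 1, 1, 1], linear=[[0, 0, 0], [0, 0, 0], [0, 0, 0], [0, 0, 0], [0, 0, 0], [0, 0, 0], [0, 0, 0], [0, 0, 0]], delta_rot=[[0, 0, 0], [0, 0, 0], [0, 0, 0], [0, 0, 0], [0, 0, 0], [0, 0, 0], [0, 0, 0], [0, 0, 0]])

```text
clock: 35.45
eef_pos: [0.5368, -0.0938, 0.0242]
tool_rot: [0.998, 0.069, 0.001, 0.0]
ft_force: [-0.9, 0.2, 5.8]
grip_width: 0.016
```

```bash
python3 go.py .430,.124,.125,88.5
```

```text
at [ 0.5368 -0.0938  0.0242] psi 7.88 tilt [ 1.8e-03 -3.0e-04 -1.0e+00] F [-0.9  0.2  5.8] w 0.016 t 35.45 j [-0.17  0.53 -0.21  0.84  0.    1.26]
(0.43, 0.124, 0.125, 88.5) lin [-0.0757, -0.2303, -0.1011] rot [0.09, -0.06, -80.62]
```

Emit:
jog_arm(jaw=[1, 1, 1, 1, 1, 1, 1, 1], linear=[[0, 0, -0.02], [0, 0, -0.05], [0, 0, -0.08], [-0.006, -0.018, -0.1], [-0.016, -0.048, -0.105], [-0.027, -0.082, -0.105], [-0.038, -0.116, -0.105], [-0.05, -0.15, -0.105]], delta_rot=[[0, 0, 0], [0, 0, -6], [0, 0, -12], [0, 0, -18], [0, 0, -24], [0, 0, -30], [0, 0, -37], [0, 0, -44]])

```text
clock: 36.12
eef_pos: [0.4648, 0.049, 0.1282]
tool_rot: [0.898, 0.44, -0.0, -0.0]
ft_force: [-0.2, 0.1, -0.7]
grip_width: 0.0162
```

```bash
python3 go.py .430,.124,.125,88.5
```

```text
at [0.4648 0.049  0.1282] psi 52.16 tilt [-4.e-04  1.e-04 -1.e+00] F [-0.2  0.1 -0.7] w 0.0162 t 36.12 j [ 0.1   0.27 -0.29  1.01  0.    0.77]
(0.43, 0.124, 0.125, 88.5) lin [0.0378, -0.0735, 0.0032] rot [-0.02, 0.0, -36.34]
```

Emit:
jog_arm(jaw=[1, 1, 1, 1, 1, 1, 1, 1], linear=[[0.01, -0.02, 0], [0.02, -0.04, 0], [0.03, -0.058, 0], [0.037, -0.072, 0], [0.038, -0.0745, 0.003], [0.038, -0.0745, 0.003], [0.038, -0.0745, 0.003], [0.038, -0.0745, 0.003]], delta_rot=[[0, 0, -7], [0, 0, -14], [0, 0, -21], [0, 0, -28], [0, 0, -35], [0, 0, -36.5], [0, 0, -36.5], [0, 0, -36.5]])

```text
clock: 36.78
eef_pos: [0.4303, 0.1239, 0.125]
tool_rot: [0.717, 0.697, -0.0, -0.0]
ft_force: [0.7, 0.1, -0.3]
grip_width: 0.0159
```

```bash
python3 look.py 16; python3 go.py .430,.124,.075,88.5
```

```text
at [0.4307 0.1237 0.1252] psi 88.32 tilt [-4.e-04 -2.e-04 -1.e+00] F [-0.1 -0.2 -0.6] w 0.0162 t 36.88 j [ 0.28  0.24 -0.34  0.99 -0.    0.31]
(0.43, 0.124, 0.075, 88.5) lin [0.0003, -0.0007, 0.0502] rot [-0.02, 0.01, -0.18]
```

View pics/scene16.png

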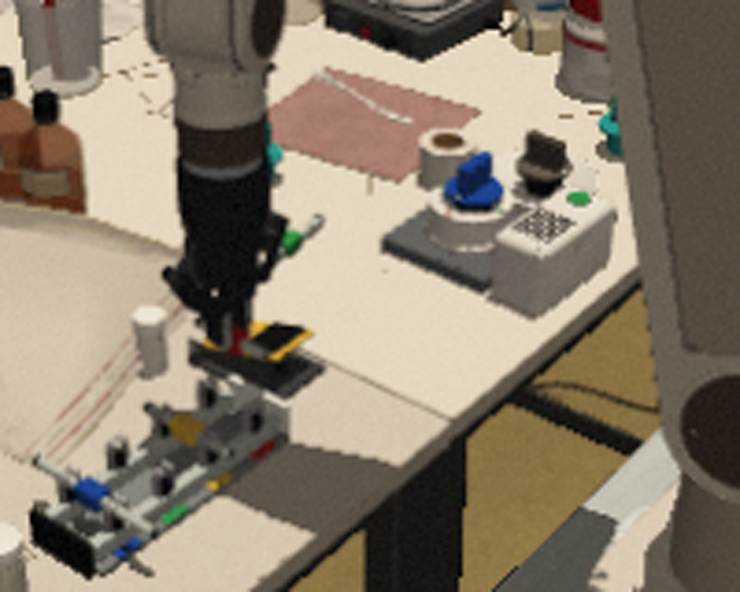

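The green nozzle has been knocked: it was at (262,258) and is now at (290,240). I'll re-measure it before picking it. Seating the red one first.

Emit:
jog_arm(jaw=[1, 1, 1, 1, 1, 1, 1, 1], linear=[[0.0005, 0, 0.008], [0.0005, 0, 0.016], [0.0005, 0, 0.024], [0.0005, 0, 0.032], [0.0005, 0, 0.04], [0.0005, 0, 0.046], [0.0005, 0, 0.049], [0.0005, 0, 0.049]], delta_rot=[[0, 0, 0], [0, 0, 0], [0, 0, 0], [0, 0, 0], [0, 0, 0], [0, 0, 0], [0, 0, 0], [0, 0, 0]])

```text
clock: 37.55
eef_pos: [0.4301, 0.1242, 0.0754]
tool_rot: [0.717, 0.697, -0.001, -0.0]
ft_force: [-0.4, 0.7, -0.2]
grip_width: 0.0161
```

Emit:
jog_arm(jaw=[1, 1, 1, 1, 1, 1, 1, 1], linear=[[0, 0, 0.003], [0, 0, 0.006], [0, 0, 0.008], [0, 0, 0.01], [0, 0, 0.012], [0, 0, 0.014], [0, 0, 0.0155], [0, 0, 0.0155]], delta_rot=[[0, 0, 0], [0, 0, 0], [0, 0, 0], [0, 0, 0], [0, 0, 0], [0, 0, 0], [0, 0, 0], [0, 0, 0]])

```text
clock: 38.22
eef_pos: [0.431, 0.1244, 0.0606]
tool_rot: [0.717, 0.697, 0.0, 0.0]
ft_force: [2.5, -0.3, -1.8]
grip_width: 0.0164
```

```bash
python3 go.py .430,.124,.0602,88.5
```

```text
at [0.431  0.1244 0.0606] psi 88.38 tilt [ 5.e-04 -1.e-04 -1.e+00] F [ 2.5 -0.3 -1.8] w 0.0164 t 38.22 j [ 0.28  0.32 -0.43  0.82 -0.    0.31]
(0.43, 0.124, 0.0602, 88.5) lin [-0.0004, -0.001, 0.0004] rot [0.03, 0.01, -0.12]
```

Emit:
jog_arm(jaw=[1, 1, 1, 1, 1, 1, 1, 1], linear=[[0, 0, 0.001], [0, 0, 0.002], [0, 0, 0.0025], [0, 0, 0.0025], [0, 0, 0.0025], [0, 0, 0.0025], [0, 0, 0.0025], [0, 0, 0.0025]], delta_rot=[[0, 0, 0], [0, 0, 0], [0, 0, 0], [0, 0, 0], [0, 0, 0], [0, 0, 0], [0, 0, 0], [0, 0, 0]])

```text
clock: 38.88
eef_pos: [0.431, 0.1245, 0.0599]
tool_rot: [0.717, 0.697, 0.0, 0.0]
ft_force: [-2.6, -0.5, 13.2]
grip_width: 0.0162
```

Emit:
jog_arm(jaw=[0.75, 0.65, 0.65, 0.65, 0.65, 0.65, 0.65, 0.65], linear=[[0, 0, -0.001], [0, 0, -0.002], [0, 0, -0.002], [0, 0, -0.015], [0, 0, -0.035], [0, 0, -0.055], [0, 0, -0.075], [0, 0, -0.085]], delta_rot=[[0, 0, 0], [0, 0, 0], [0, 0, 0], [0, 0, 0], [0, 0, 0], [0, 0, 0], [0, 0, 0], [0, 0, 0]])

```text
clock: 39.55
eef_pos: [0.4316, 0.1248, 0.1453]
tool_rot: [0.717, 0.697, 0.001, 0.0]
ft_force: [0.4, -1.1, -1.1]
grip_width: 0.0299
```

```bash
python3 look.py 17; python3 go.py; python3 - <<'E'
from meas import *
z=np.load('top17.npz'); d=z['d']; d2=cv2.medianBlur(d,3); d=np.where(abs(d-d2)>.02,d2,d); P=cloud('top',d); H=hsv(z['im']); h=H[...,0].astype(int)
for n,mm in [('blue',abs(h-112)<12),('yellow',abs(h-25)<7),('red',(h<8)|(h>172)),('green',abs(h-65)<16)]:
    for a,c,m in comp(mm&(H[...,1]>110)&(H[...,2]>50),minA=14):
        q=np.median(P[m],0)
        if .3<q[0]<.7 and -.3<q[1]<.35 and q[2]>.012:
            print(n,a,c.round(1),q.round(4))
            if n=='green':
                u,v=c; w=np.zeros(d.shape,bool); v0,u0=int(v+.5),int(u+.5); w[v0-14:v0+15,u0-22:u0+23]=1
                w&=(P[...,2]>.006)&(P[...,2]<.03); cs=max(comp(w),key=lambda k:k[0])[2]; print(axis(P[cs][:,:2]),onplane('top',[c],.018))
E
```

```text
at [0.4321 0.1249 0.145 ] psi 88.39 tilt [ 0.0036  0.0012 -1.    ] F [ 0.8 -0.2 -0.4] w 0.0297 t 39.65 j [ 0.28  0.22 -0.31  1.04  0.    0.31]
blue 204 [313.6 227.9] [ 0.4458 -0.2654  0.0708]
yellow 345 [227.8 210.7] [0.4909 0.0283 0.0326]
red 22 [197.7 226.5] [0.4209 0.1221 0.0536]
green 23 [278.9 187.5] [ 0.5868 -0.1428  0.0196]
(array([ 0.58756314, -0.14150465]), np.float64(96.04283534600799), array([0.10911517, 0.01457373])) [[ 0.58742421 -0.14260459  0.018     ]]
```

View pics/top17.png

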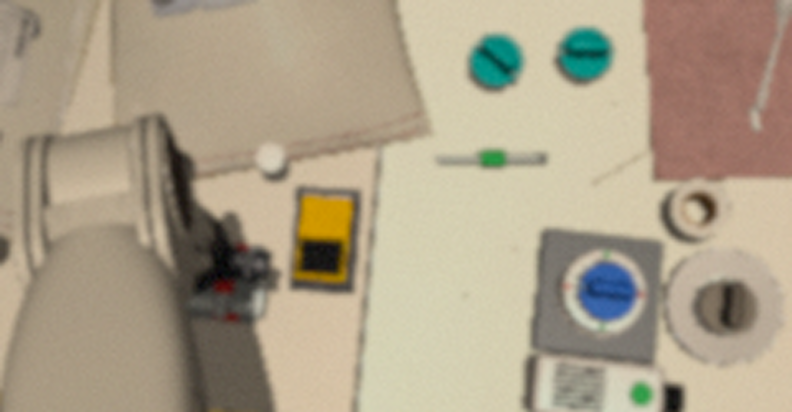

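View pics/scene17.png

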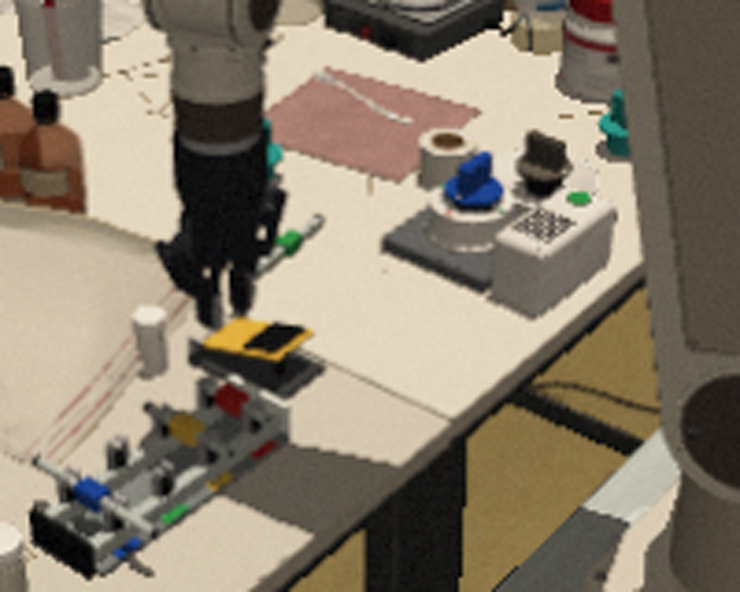

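The red nozzle is seated. Green is now at (0.587,-0.142), angle about 95.5°. Going there.

```bash
python3 go.py .5872,-.1425,.14,5.5
```

```text
at [0.4321 0.1249 0.145 ] psi 88.39 tilt [ 0.0036  0.0012 -1.    ] F [ 0.8 -0.2 -0.4] w 0.0297 t 39.65 j [ 0.28  0.22 -0.31  1.04  0.    0.31]
(0.5872, -0.1425, 0.14, 5.5) lin [-0.2629, 0.1626, 0.0052] rot [0.11, -0.21, 82.88]
```

Emit:
jog_arm(jaw=[0.5, 0.5, 0.5, 0.5, 0.5, 0.5, 0.5, 0.5], linear=[[-0.03, 0.018, 0], [-0.06, 0.037, 0], [-0.09, 0.055, 0], [-0.12, 0.074, 0], [-0.15, 0.093, 0], [-0.18, 0.112, 0], [-0.21, 0.13, 0], [-0.24, 0.148, 0]], delta_rot=[[0, 0, 7], [0, 0, 14], [0, 0, 21], [0, 0, 28], [0, 0, 35], [0, 0, 42], [0, 0, 49], [0, 0, 56]])

```text
clock: 40.32
eef_pos: [0.5717, -0.1211, 0.1414]
tool_rot: [0.961, 0.276, -0.001, -0.001]
ft_force: [0.2, -0.2, -0.1]
grip_width: 0.0427
```

Emit:
jog_arm(jaw=[0.5, 0.5, 0.5, 0.5, 0.5, 0.5, 0.5, 0.5], linear=[[0, 0, 0], [0, 0, 0], [0, 0, 0.01], [0, 0, 0.02], [0, 0, 0.03], [0, 0, 0.04], [0, 0, 0.04], [0, 0, 0.04]], delta_rot=[[0, 0, 7], [0, 0, 14], [0, 0, 21], [0, 0, 27], [0, 0, 27], [0, 0, 27], [0, 0, 27], [0, 0, 27]])

```text
clock: 40.98
eef_pos: [0.571, -0.1193, 0.102]
tool_rot: [0.999, 0.048, -0.001, -0.0]
ft_force: [0.3, 0.2, 0.2]
grip_width: 0.0427
```

```bash
python3 go.py .5872,-.1425,.08,5.5
```

```text
at [ 0.571  -0.1193  0.102 ] psi 5.48 tilt [-2.8e-03  6.0e-04 -1.0e+00] F [0.3 0.2 0.2] w 0.0427 t 40.98 j [-0.21  0.5  -0.    1.07  0.    1.27]
(0.5872, -0.1425, 0.08, 5.5) lin [0.0139, 0.0246, 0.0219] rot [-0.05, 0.16, -0.02]
```

Emit:
jog_arm(jaw=[0.5, 0.5, 0.5, 0.5, 0.5, 0.5, 0.5, 0.5], linear=[[0.007, 0.012, 0], [0.014, 0.0245, 0], [0.014, 0.0245, 0.01], [0.014, 0.0245, 0.02], [0.014, 0.0245, 0.03], [0.014, 0.0245, 0.03], [0.014, 0.0245, 0.03], [0.014, 0.0245, 0.03]], delta_rot=[[0, 0, 0], [0, 0, 0], [0, 0, 0], [0, 0, 0], [0, 0, 0], [0, 0, 0], [0, 0, 0], [0, 0, 0]])

```text
clock: 41.65
eef_pos: [0.5878, -0.1422, 0.0731]
tool_rot: [0.999, 0.047, -0.0, -0.0]
ft_force: [1.1, -1.2, -0.4]
grip_width: 0.0427
```

```bash
python3 look.py 18; python3 go.py .5872,-.1425,.0225,5.5
```

```text
at [ 0.5885 -0.1425  0.0739] psi 5.41 tilt [ 9.e-04 -2.e-04 -1.e+00] F [-0.2 -0.2  0.3] w 0.0424 t 41.75 j [-0.24  0.57  0.03  1.03  0.    1.24]
(0.5872, -0.1425, 0.0225, 5.5) lin [-0.0013, -0.0001, 0.0514] rot [0.02, -0.05, -0.09]
```

View pics/scene18.png

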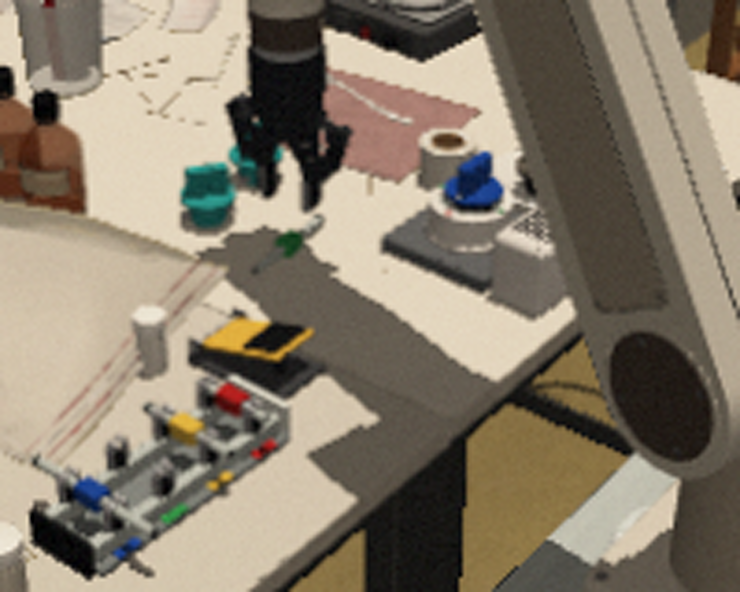

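Emit:
jog_arm(jaw=[0.5, 0.5, 0.5, 0.5, 0.5, 0.5, 0.5, 0.5], linear=[[-0.001, 0, 0.01], [-0.001, 0, 0.02], [-0.001, 0, 0.03], [-0.001, 0, 0.04], [-0.001, 0, 0.046], [-0.001, 0, 0.0505], [-0.001, 0, 0.0505], [-0.001, 0, 0.0505]], delta_rot=[[0, 0, 0], [0, 0, 0], [0, 0, 0], [0, 0, 0], [0, 0, 0], [0, 0, 0], [0, 0, 0], [0, 0, 0]])

```text
clock: 42.42
eef_pos: [0.587, -0.1428, 0.0225]
tool_rot: [0.999, 0.047, -0.0, -0.0]
ft_force: [-0.5, 0.2, 0.3]
grip_width: 0.0424
```

Emit:
jog_arm(jaw=[0.7, 1, 1, 1, 1, 1, 1, 1], linear=[[0, 0, 0], [0, 0, 0], [0, 0, 0], [0, 0, 0], [0, 0, 0], [0, 0, 0], [0, 0, 0], [0, 0, 0]], delta_rot=[[0, 0, 0], [0, 0, 0], [0, 0, 0], [0, 0, 0], [0, 0, 0], [0, 0, 0], [0, 0, 0], [0, 0, 0]])

```text
clock: 43.08
eef_pos: [0.5879, -0.143, 0.0238]
tool_rot: [0.999, 0.047, 0.001, 0.0]
ft_force: [-0.3, 0.8, 5.8]
grip_width: 0.0158
```

```bash
python3 go.py .433,.234,.125,88.5
```

```text
at [ 0.5879 -0.143   0.0238] psi 5.38 tilt [ 1.8e-03 -5.0e-04 -1.0e+00] F [-0.3  0.8  5.8] w 0.0158 t 43.08 j [-0.24  0.62 -0.03  0.92 -0.    1.24]
(0.433, 0.234, 0.125, 88.5) lin [-0.1187, -0.3898, -0.1016] rot [0.1, -0.06, -83.12]
```

Emit:
jog_arm(jaw=[1, 1, 1, 1, 1, 1, 1, 1], linear=[[0, 0, -0.02], [0, 0, -0.05], [0, 0, -0.08], [-0.009, -0.03, -0.1], [-0.02, -0.066, -0.105], [-0.031, -0.102, -0.105], [-0.042, -0.138, -0.105], [-0.053, -0.174, -0.105]], delta_rot=[[0, 0, 0], [0, 0, -6], [0, 0, -12], [0, 0, -18], [0, 0, -24], [0, 0, -30], [0, 0, -37], [0, 0, -44]])

```text
clock: 43.75
eef_pos: [0.5168, 0.0266, 0.1277]
tool_rot: [0.907, 0.42, -0.0, -0.0]
ft_force: [1.2, 0.9, -1.1]
grip_width: 0.0165
```

```bash
python3 go.py .433,.234,.125,88.5
```

```text
at [0.5168 0.0266 0.1277] psi 49.68 tilt [-6.e-04  1.e-04 -1.e+00] F [ 1.2  0.9 -1.1] w 0.0165 t 43.75 j [ 0.05  0.36 -0.16  1.05  0.    0.76]
(0.433, 0.234, 0.125, 88.5) lin [0.1039, -0.1981, 0.0027] rot [-0.03, 0.01, -38.82]
```

Emit:
jog_arm(jaw=[1, 1, 1, 1, 1, 1, 1, 1], linear=[[0.016, -0.031, 0], [0.033, -0.063, 0], [0.05, -0.095, 0], [0.067, -0.127, 0], [0.084, -0.16, 0], [0.098, -0.187, 0], [0.104, -0.198, 0.003], [0.104, -0.198, 0.003]], delta_rot=[[0, 0, -7], [0, 0, -14], [0, 0, -21], [0, 0, -28], [0, 0, -35], [0, 0, -39], [0, 0, -39], [0, 0, -39]])

```text
clock: 44.42
eef_pos: [0.4336, 0.2356, 0.1241]
tool_rot: [0.715, 0.699, -0.001, -0.001]
ft_force: [-0.2, 0.4, -0.6]
grip_width: 0.0159
```

```bash
python3 look.py 19; python3 go.py .433,.234,.075,88.5
```

```text
at [0.4349 0.2333 0.1244] psi 88.46 tilt [-0.0011 -0.0012 -1.    ] F [-0.4  0.4 -0.2] w 0.0163 t 44.52 j [ 0.49  0.32 -0.23  1.03 -0.    0.52]
(0.433, 0.234, 0.075, 88.5) lin [0.0008, -0.0018, 0.0494] rot [-0.06, 0.07, -0.04]
```

View pics/scene19.png

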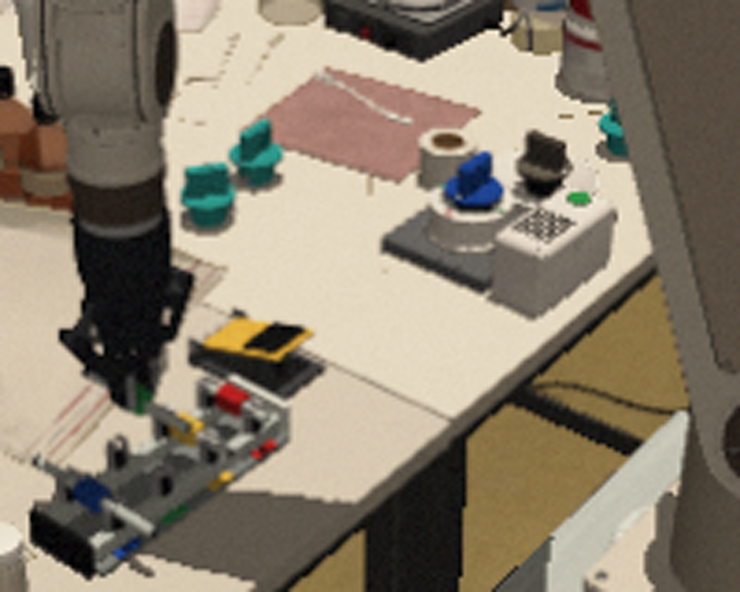

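Emit:
jog_arm(jaw=[1, 1, 1, 1, 1, 1, 1, 1], linear=[[0.0008, -0.0018, 0.008], [0.0008, -0.0018, 0.016], [0.0008, -0.0018, 0.024], [0.0008, -0.0018, 0.032], [0.0008, -0.0018, 0.04], [0.0008, -0.0018, 0.046], [0.0008, -0.0018, 0.049], [0.0008, -0.0018, 0.049]], delta_rot=[[0, 0, 0], [0, 0, 0], [0, 0, 0], [0, 0, 0], [0, 0, 0], [0, 0, 0], [0, 0, 0], [0, 0, 0]])

```text
clock: 45.18
eef_pos: [0.4332, 0.2337, 0.0748]
tool_rot: [0.717, 0.697, -0.001, -0.0]
ft_force: [-0.3, 0.5, 0.5]
grip_width: 0.0162
```

Emit:
jog_arm(jaw=[1, 1, 1, 1, 1, 1, 1, 1], linear=[[0, 0, 0.003], [0, 0, 0.006], [0, 0, 0.008], [0, 0, 0.01], [0, 0, 0.012], [0, 0, 0.014], [0, 0, 0.0155], [0, 0, 0.0155]], delta_rot=[[0, 0, 0], [0, 0, 0], [0, 0, 0], [0, 0, 0], [0, 0, 0], [0, 0, 0], [0, 0, 0], [0, 0, 0]])

```text
clock: 45.85
eef_pos: [0.4339, 0.2342, 0.06]
tool_rot: [0.717, 0.697, 0.0, 0.0]
ft_force: [1.6, 0.3, -2.4]
grip_width: 0.016
```

```bash
python3 go.py .433,.234,.06,88.5
```

```text
at [0.4339 0.2342 0.06  ] psi 88.38 tilt [ 3.e-04  0.e+00 -1.e+00] F [ 1.6  0.3 -2.4] w 0.016 t 45.85 j [ 0.5   0.4  -0.31  0.86 -0.    0.52]
(0.433, 0.234, 0.06, 88.5) lin [-0.0002, -0.0009, 0.0] rot [0.01, -0.0, -0.12]
```

Emit:
jog_arm(jaw=[1, 1, 1, 1, 1, 1, 1, 1], linear=[[0, 0, 0.001], [0, 0, 0.002], [0, 0, 0.0025], [0, 0, 0.0025], [0, 0, 0.0025], [0, 0, 0.0025], [0, 0, 0.0025], [0, 0, 0.0025]], delta_rot=[[0, 0, 0], [0, 0, 0], [0, 0, 0], [0, 0, 0], [0, 0, 0], [0, 0, 0], [0, 0, 0], [0, 0, 0]])

```text
clock: 46.52
eef_pos: [0.4339, 0.2342, 0.0595]
tool_rot: [0.717, 0.697, 0.001, 0.0]
ft_force: [-3.1, -1.8, 12.3]
grip_width: 0.016
```

Emit:
jog_arm(jaw=[0.75, 0.65, 0.65, 0.65, 0.65, 0.65, 0.65, 0.65], linear=[[0, 0, -0.001], [0, 0, -0.002], [0, 0, -0.002], [0, 0, -0.015], [0, 0, -0.035], [0, 0, -0.055], [0, 0, -0.075], [0, 0, -0.085]], delta_rot=[[0, 0, 0], [0, 0, 0], [0, 0, 0], [0, 0, 0], [0, 0, 0], [0, 0, 0], [0, 0, 0], [0, 0, 0]])

```text
clock: 47.18
eef_pos: [0.4346, 0.2347, 0.1448]
tool_rot: [0.717, 0.697, 0.001, 0.0]
ft_force: [0.6, 0.2, -1.1]
grip_width: 0.0299
```

```bash
python3 go.py .4620,.029,.14,88
```

```text
at [0.4346 0.2347 0.1448] psi 88.39 tilt [ 0.0022  0.0014 -1.    ] F [ 0.6  0.2 -1.1] w 0.0299 t 47.18 j [ 0.5   0.3  -0.2   1.07  0.    0.52]
(0.462, 0.029, 0.14, 88.0) lin [-0.2048, 0.0332, 0.0046] rot [0.12, -0.08, 0.39]
```

Emit:
jog_arm(jaw=[1, 1, 1, 1, 1, 1, 1, 1], linear=[[-0.03, 0.005, 0], [-0.065, 0.011, 0], [-0.1, 0.017, 0], [-0.135, 0.023, 0], [-0.17, 0.028, 0], [-0.2, 0.033, 0], [-0.205, 0.033, 0], [-0.205, 0.033, 0]], delta_rot=[[0, 0, 0], [0, 0, 0], [0, 0, 0], [0, 0, 0], [0, 0, 0], [0, 0, 0], [0, 0, 0], [0, 0, 0]])

```text
clock: 47.85
eef_pos: [0.4606, 0.0266, 0.1423]
tool_rot: [0.718, 0.696, -0.0, -0.0]
ft_force: [0.1, 0.5, -0.5]
grip_width: -0.0002
```

```bash
python3 look.py 20; python3 go.py .4620,.029,.075,88; python3 - <<'E'
from meas import *
for cam in('top','scene'):
  z=np.load(cam+'20.npz'); P=cloud(cam,z['d']); H=hsv(z['im']); h=H[...,0].astype(int)
  for n,mm in [('blue',abs(h-112)<12),('yellow',abs(h-25)<7),('red',(h<8)|(h>172)),('green',abs(h-65)<16)]:
    for a,c,m in comp(mm&(H[...,1]>110)&(H[...,2]>40),minA=10):
        q=np.median(P[m],0)
        if .3<q[0]<.65 and -.3<q[1]<.35 and q[2]>.015: print(cam,n,a,c.round(1),q.round(4),np.percentile(P[m][:,2],85).round(4))
E
```

```text
at [0.4606 0.0287 0.1425] psi 88.37 tilt [-1.e-03  6.e-04 -1.e+00] F [-0.6  0.5  0.3] w 0.0 t 47.95 j [ 0.06  0.24 -0.28  1.05  0.    0.09]
(0.462, 0.029, 0.075, 88.0) lin [0.0003, 0.0014, 0.0675] rot [-0.06, -0.03, 0.37]
top blue 40 [150.2 218.7] [0.4341 0.2872 0.0535] 0.0565
top blue 207 [313.7 227.9] [ 0.4457 -0.2653  0.0703] 0.0994
top yellow 27 [234.7 203.5] [0.5089 0.0028 0.0308] 0.3064
top yellow 28 [232.9 222.2] [0.4454 0.0059 0.0462] 0.05
top green 36 [166.2 220.4] [0.433  0.2328 0.0529] 0.0559
scene blue 146 [318.  174.2] [ 0.4444 -0.2595  0.0743] 0.099
scene blue 55 [214.  257.8] [0.4306 0.2938 0.0527] 0.0563
scene yellow 154 [256.8 216.7] [0.4966 0.0377 0.031 ] 0.0458
scene yellow 57 [239.5 240.2] [0.4322 0.1819 0.0512] 0.0546
scene red 56 [251.9 232.2] [0.4283 0.1282 0.0505] 0.0543
scene green 48 [227. 249.] [0.4298 0.2381 0.0516] 0.0538
```

View pics/top20.png

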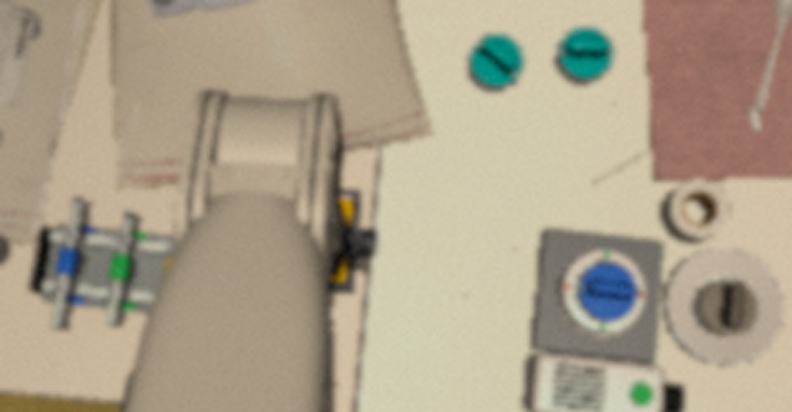

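View pics/scene20.png

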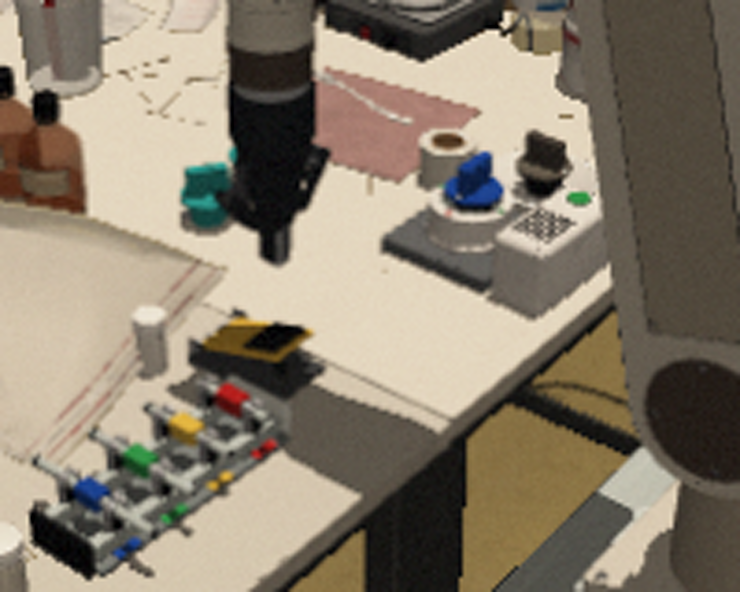

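All four nozzles are seated in order, with grip tops at about 54 mm. The fresh cap is still locked and the spent cap is in the dish. Now the pedal.

Emit:
jog_arm(jaw=[1, 1, 1, 1, 1, 1, 1, 1], linear=[[0, 0.001, 0.015], [0, 0.001, 0.03], [0, 0.001, 0.045], [0, 0.001, 0.06], [0, 0.001, 0.072], [0, 0.001, 0.075], [0, 0.001, 0.075], [0, 0.001, 0.075]], delta_rot=[[0, 0, 0], [0, 0, 0], [0, 0, 0], [0, 0, 0], [0, 0, 0], [0, 0, 0], [0, 0, 0], [0, 0, 0]])

```text
clock: 48.62
eef_pos: [0.4621, 0.0293, 0.0681]
tool_rot: [0.716, 0.698, 0.0, -0.0]
ft_force: [0.6, -0.6, 1.1]
grip_width: 0.0003
```

```bash
python3 go.py .4620,.029,.044,88
```

```text
at [0.4621 0.0293 0.0681] psi 88.49 tilt [ 1.e-04  2.e-04 -1.e+00] F [ 0.6 -0.6  1.1] w 0.0003 t 48.62 j [ 0.06  0.33 -0.38  0.86  0.    0.09]
(0.462, 0.029, 0.044, 88.0) lin [-0.0003, -0.0001, 0.0241] rot [0.0, -0.01, 0.49]
```

Emit:
jog_arm(jaw=[1, 1, 1, 1, 1, 1, 1, 1], linear=[[0, 0, 0.005], [0, 0, 0.01], [0, 0, 0.015], [0, 0, 0.02], [0, 0, 0.024], [0, 0, 0.0255], [0, 0, 0.0255], [0, 0, 0.0255]], delta_rot=[[0, 0, 0], [0, 0, 0], [0, 0, 0], [0, 0, 0], [0, 0, 0], [0, 0, 0], [0, 0, 0], [0, 0, 0]])

```text
clock: 49.28
eef_pos: [0.4606, 0.0286, 0.0449]
tool_rot: [0.717, 0.697, 0.0, -0.001]
ft_force: [-10.7, 1.0, 26.7]
grip_width: 0.0
```

```bash
python3 go.py .4620,.029,.044,88
```

```text
at [0.4606 0.0286 0.0449] psi 88.39 tilt [-0.0011  0.0012 -1.    ] F [-10.7   1.   26.7] w 0.0 t 49.28 j [ 0.06  0.37 -0.41  0.8   0.    0.09]
(0.462, 0.029, 0.044, 88.0) lin [0.0004, 0.0013, 0.0009] rot [-0.07, -0.07, 0.39]
```

The pedal is at its stop. Easing off slightly while holding it down.

Emit:
jog_arm(jaw=[1, 1, 1, 1, 1, 1, 1, 1], linear=[[0, 0, -0.0004], [0, 0, -0.0004], [0, 0, -0.0004], [0, 0, -0.0004], [0, 0, -0.0004], [0, 0, -0.0004], [0, 0, -0.0004], [0, 0, -0.0004]], delta_rot=[[0, 0, 0], [0, 0, 0], [0, 0, 0], [0, 0, 0], [0, 0, 0], [0, 0, 0], [0, 0, 0], [0, 0, 0]])

```text
clock: 49.95
eef_pos: [0.4606, 0.0286, 0.045]
tool_rot: [0.717, 0.697, -0.0, -0.001]
ft_force: [-9.3, 1.4, 24.1]
grip_width: 0.0002
```

Emit:
jog_arm(jaw=[1, 1, 1, 1, 1, 1, 1, 1], linear=[[0, 0, 0], [0, 0, -0.005], [0, 0, -0.012], [0, 0, -0.025], [0, 0, -0.045], [0, 0, -0.07], [0, 0, -0.1], [0, 0, -0.13]], delta_rot=[[0, 0, 0], [0, 0, 0], [0, 0, 0], [0, 0, 0], [0, 0, 0], [0, 0, 0], [0, 0, 0], [0, 0, 0]])

```text
clock: 50.62
eef_pos: [0.4615, 0.0281, 0.1736]
tool_rot: [0.717, 0.697, -0.0, -0.0]
ft_force: [1.2, 0.4, -0.4]
grip_width: 0.0002
```

```bash
python3 go.py .36,-.05,.25,60
```

```text
at [0.4615 0.0281 0.1736] psi 88.37 tilt [-8.e-04 -1.e-04 -1.e+00] F [ 1.2  0.4 -0.4] w 0.0002 t 50.62 j [ 0.06  0.22 -0.23  1.13 -0.    0.09]
(0.36, -0.05, 0.25, 60.0) lin [-0.081, -0.0993, -0.0763] rot [-0.04, 0.02, 28.37]
```

Emit:
jog_arm(jaw=[0.5, 0.5, 0.5, 0.5, 0.5, 0.5, 0.5, 0.5], linear=[[-0.015, -0.015, -0.012], [-0.03, -0.03, -0.025], [-0.045, -0.045, -0.04], [-0.06, -0.06, -0.05], [-0.08, -0.075, -0.06], [-0.1, -0.085, -0.06], [-0.12, -0.09, -0.06], [-0.12, -0.09, -0.06]], delta_rot=[[0, 0, 0], [0, 0, 0], [0, 0, 0], [0, 0, 0], [0, 0, 0], [0, 0, 0], [0, 0, 0], [0, 0, 0]])

```text
clock: 51.28
eef_pos: [0.3677, -0.0915, 0.2332]
tool_rot: [0.718, 0.696, -0.0, 0.001]
ft_force: [-0.3, 0.1, -0.3]
grip_width: 0.0428
```

```bash
python3 look.py 21; python3 go.py; python3 - <<'E'
from meas import *
for cam in('top','scene'):
  z=np.load(cam+'21.npz'); P=cloud(cam,z['d']); H=hsv(z['im']); h=H[...,0].astype(int)
  for n,mm in [('blue',abs(h-112)<12),('yellow',abs(h-25)<7),('red',(h<8)|(h>172)),('green',abs(h-65)<16)]:
    for a,c,m in comp(mm&(H[...,1]>110)&(H[...,2]>40),minA=10):
        q=np.median(P[m],0)
        if .3<q[0]<.65 and -.3<q[1]<.35 and q[2]>.015: print(cam,n,a,c.round(1),q.round(4),np.percentile(P[m][:,2],85).round(4))
z=np.load('top21.npz'); P=cloud('top',z['d']); Z=P[...,2]
m=(np.hypot(P[...,0]-.45,P[...,1]+.267)<.035)
for lo,hi in((.09,.12),(.058,.08)): print(np.median(Z[m&(Z>lo)&(Z<hi)]))
m=(np.hypot(P[...,0]-.45,P[...,1]+.3985)<.03)
for lo,hi in((.05,.09),(.03,.047)): print('spent',(m&(Z>lo)&(Z<hi)).sum(),np.median(P[m&(Z>lo)&(Z<hi)],0))
m=(np.hypot(P[...,0]-.4617,P[...,1]-.029)<.008); print('pad z',np.median(Z[m]))
E
```

```text
at [ 0.3686 -0.0896  0.2329] psi 88.26 tilt [ 9.e-04  2.e-04 -1.e+00] F [ 0.4 -0.8 -0.2] w 0.0428 t 51.38 j [-0.24  0.01 -0.31  1.26  0.   -0.21]
top blue 39 [150.1 218.7] [0.4331 0.2874 0.0534] 0.0552
top blue 205 [313.6 227.9] [ 0.4454 -0.2651  0.0706] 0.0997
top yellow 350 [227.9 210.9] [0.4902 0.0284 0.0324] 0.0445
top yellow 55 [182.1 222.1] [0.4315 0.1777 0.0529] 0.0558
top red 45 [197.9 224.6] [0.4289 0.1227 0.0533] 0.0559
top green 37 [166.3 220.4] [0.4333 0.2325 0.0538] 0.0555
scene blue 146 [318.  174.2] [ 0.4452 -0.2613  0.0742] 0.0969
scene blue 55 [214.  257.8] [0.4309 0.2933 0.0536] 0.0565
scene yellow 164 [257.1 216.6] [0.4938 0.0368 0.032 ] 0.0456
scene yellow 57 [239.4 240.3] [0.4314 0.1821 0.0506] 0.054
scene red 54 [251.9 232.2] [0.4288 0.1265 0.0506] 0.055
scene green 48 [227. 249.] [0.4309 0.2397 0.052 ] 0.0545
0.10013587538891455
0.06854738560685436
spent 73 [ 0.44759633 -0.395078    0.0689279 ]
spent 154 [ 0.4479921  -0.39081502  0.039167  ]
pad z 0.04676558946894216
```

View pics/top21.png

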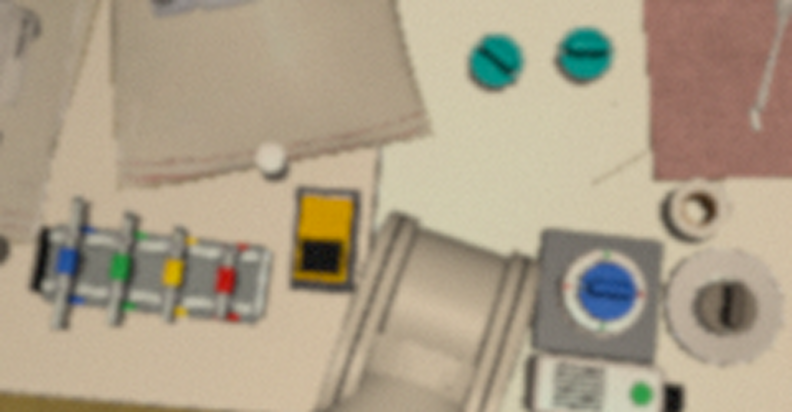

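View pics/scene21.png

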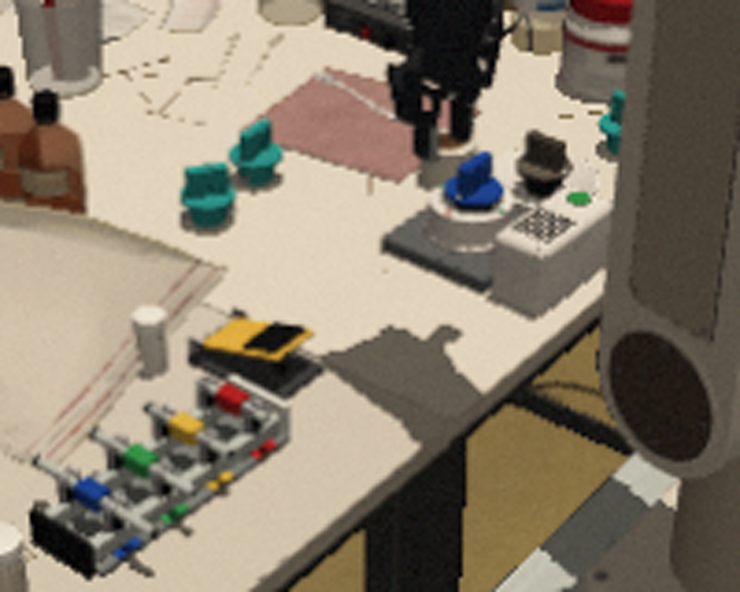

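```bash
python3 -c "
from workcell import bot; print(bot.job_done())"
```

```text
the job is handed in; nothing more can be done
None
```

I finished the job in the order asked and handed it in at about 51 s of the 210 s allowed; the hand-in gives no verdict.

**What I did**
- **Spent cap:** I pressed it, turned it anticlockwise, lifted it out and left it in the white dish.
- **Fresh cap:** I set the blue cap in, pressed it, turned it a quarter clockwise, let it spring up and let go.
- **Nozzles:** I clicked all four into their own clips. The green one was knocked about 4 cm aside mid-run, so I measured it again before picking it up.
- **Pedal:** I pressed it to its stop last, held it for more than half a second, and let it go.

**Last checks, by camera depth and force**
- **Fresh cap:** its flange is at 69 mm and the wing top at 100 mm, so its origin is at the locked height of 36 mm. After locking, the wing lay along the red dots. It sat about 3 mm off the socket centre I had first measured, which is about the play in the bore.
- **Spent cap:** it stands upright in the dish.
- **Nozzles:** the grip tops read about 53–54 mm in the top view, against 54 mm expected. Each nozzle met a hard stop at 11–14 N.
- **Pedal:** about 25 N at the stop, more than the 8 N needed. The pad is back up at about 46 mm.
- **Bystanders:** the pots, tape roll and turquoise caps looked unmoved in the pictures. I did not measure the wide pot or the tape roll again at the end.

The two cameras disagreed by 1–4 mm on some positions. I averaged them for the rail and used the top view for the rest.

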